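Stow the hand tools in their cradles and latch the keepers

ROBOT

A 6-joint arm with a two-finger parallel gripper is mounted at the origin on a cart in front of the work surface, level with it; the furniture and walls round the work are solid. World frame = base frame: x ahead of the robot, y to its left, z up, the work surface at z = 0. Lengths are in m, angles in rad, forces in N, time in s.
With the tool pointing down it reaches from about 0.425 to 0.925 m from the base axis. Payload 12.5 kg.
Tool frame: the origin (TCP) lies midway between the tips of the shut fingers; the grasp point (between the pads) lies 19 mm behind it; z points along the fingers, x is the direction in which the jaws open and shut, and the axes are right-handed (so a half turn about z gives the same grasp; the last joint's range is limited). The gripper opens to 85 mm and grips with 20 to 120 N. Pads are 22 mm wide; open, the fingers measure 114 mm over their backs; the gripper's body (76 mm by 85 mm) begins 54 mm behind the grasp point. The pads swing forward as they close: fully open they stand 13 mm farther back than shut.
Start: joints at [-1.242, 0.491, 1.559, -0, 1.092, -0.106], TCP at [0.263, -0.567, 0.195] pointing down, gripper open.
Joint ranges: [-3.1, 3.1], [-0.84, 2.19], [0.05, 2.79], [-1.13, 4.28], [0.06, 2.93], [-2.69, 2.69]. Speed limits (rad/s): [2.22, 2.22, 2.79, 3.14, 3.14, 3.14].

INTERFACE

Orientations are given as a rotation vector (axis times angle).
In Python, from bench import bot gives the robot as it stands.
- The arm moves only by the tool move_arm, never from a script. Its arguments are lists of equal length, an entry for each row: "linear": the shift along the world's x, y, z as a fraction of full scale, a list of three; "dr": the turn, a rotation vector about the world's x, y, z as a fraction of full scale, a list of three; "jaw": the opening, from 0 (shut) to 1 (fully open). In form: {"linear": [[tx, ty, tz], ...], "dr": [[wx, wy, wz], ...], "jaw": [jaw, ...]}. A call has 1 to 20 rows; each row shifts and turns the commanded pose from where the row before left it; what a row does not reach is not made up. Full scale, the value 1, is 0.5 m for a shift and pi/2 rad for a turn. A row lasts 1/8 s, in which the tool goes at most 62.5 mm and 10.7 degrees, less where a joint would pass 70% of its speed; a pose out of reach is approached as far as the arm can. A call with a number of a shift or a turn outside -1 to 1 is refused whole. A call with a gripper value outside its range is refused whole. The fingers move at their own pace and stop on an object; "grip_force" is the grip in N (left out, the last holds). Time passes only in rows, so rows that do not move let the fingers close. It gives the time, the measured TCP pose, the force and the opening at its end, in the units of the state.
- bot.read_state(): the state, without advancing time (a new reading comes with each control period).
- bot.capture(name): name is "scene" or "top"; returns (picture, depth): 384x512x3 uint8, red, green, blue; 384x512 float32, m along the optical axis (not along the pixel's ray), 0 where there is no reading.
- bot.calibration(name): a dict with "mtx" (3x3 intrinsics, pixels), "eye" and "attitude" of the camera in the world. Camera axes: x right, y up, looking along -z (the intrinsics and any distortion apply to the point x, -y, -z); pixel columns grow to the right and rows downward; lengths in m; the calibration is good to about 2 mm. A picture is of the moment at which its call begins. calibration takes no time and is no camera call.
- bot.sign_off(): hands the job in, once; it reports no verdict.
The state is a dict: "t": time; "joint_pos": joint angles; "qvel": joint speeds; "effort": joint torques, N m; "ee_pos": TCP position; "ee_rot": TCP orientation; "contact_force": force on the tool from outside, world axes, zero at the start; "moment": the same for the moment, N m; "finger_gap": finger opening in m.
Only numpy, scipy, OpenCV 4.12 (cv2) and the standard library are available. Lean on these libraries where they do the work, as an engineer would, in place of code of your own. Each camera call takes 0.05 s, during which the arm holds its last target.

TASK

Put every hand tool that lies in front of you on the left of the bench (scraper, pliers, wrenches) back into its own cradle on the aluminium carrier board (the one with that tool's outline: blue for the blue-handled scraper, red for the pliers, orange for the larger wrench, green for the smaller): flat on the cradle floor, centred over its outline between the horns, with the jaws of the pliers, the ring of a wrench or the handle of the scraper at the far end, under the keeper. Press the sprung keeper lever of each filled cradle down until it clicks and stays down by itself, and leave the other things on the bench where they are.

Things in the scene. Friction and masses are not known exactly. Their poses are not given: they have to be found in the camera images.
- board: aluminium carrier board, 340 x 318 x 6 mm, fixed; carries the four black cradles side by side along its y, 77 mm apart, in an order that changes from start to start. Board and cradles have the same axes; the board's x points away from the robot (turned by up to 0.12 rad).
- scraper: paint scraper, blue handle, 52 x 200 x 14 mm; lies on the bench. Origin: centre of the underside; z up, y along the length, +y towards the handle end. Handle 22 mm wide and 14 mm thick between y = -10 and +100 mm (best gripped at y = +20 mm); the blade, 52 mm wide and 2 mm thick, lies 6 mm above the bench. Its cradle is the one with the blue outline. May be absent.
- slot_scraper (a point): floor centre of the outline in the blue cradle, home of scraper: its origin goes here, its +y along this +x (away from the robot, to the keeper). 14 mm above the bench; cradle floor 72 mm wide. Flared horns 11 mm high, 16 mm long at x = -50 and +50 mm either side of the tool, 2 to 5 mm play a side; floor free between. End stops 13 mm high, 10 mm beyond both ends of the tool.
- keeper_scraper (a joint): sprung lever of the blue cradle, rad: 0 raised, springs back, 0.85 latched, 0.94 end stop. Pivot 23 mm over the floor at slot x = 173 mm; 100 mm long towards the robot; at 0 0.90 rad up (yellow tip roller at slot x = 111, 103 mm over the floor), at 0.90 level. Press straight down at slot x = 108 to 123 past 0.88; the detent takes 10 to 16 N near 0.55. Lift the tip with 5 to 8 N to free it.
- pad_scraper (a point): top centre of the yellow thumb pad (22 x 28 mm) near the tip of the keeper of the blue cradle, 80 mm from the pivot. Latched, it is about 33 mm over the cradle floor and the lever (18 mm wide, roller 24) clears a tool 14 mm thick. At slot x = 118 to 138 mm, y = 18 to 31 mm stands the detent post, 43 mm high.
- combination_pliers: combination pliers with red handles, 45 x 183 x 12 mm; lies on the bench. Origin: centre of the underside; z up, y along the length, +y towards the jaw end. 28 mm wide between y = +8 and +48 mm (best gripped at y = +18 mm). Its cradle is the one with the red outline. May be absent.
- slot_combination_pliers (a point): floor centre of the outline in the red cradle, home of combination_pliers: its origin goes here, its +y along this +x (away from the robot, to the keeper). 14 mm above the bench; cradle floor 72 mm wide. Flared horns 11 mm high, 16 mm long at x = -50 and +50 mm either side of the tool, 2 to 5 mm play a side; floor free between. End stops 13 mm high, 10 mm beyond both ends of the tool.
- keeper_combination_pliers (a joint): sprung lever of the red cradle, rad: 0 raised, springs back, 0.85 latched, 0.94 end stop. Pivot 23 mm over the floor at slot x = 164 mm; 100 mm long towards the robot; at 0 0.90 rad up (yellow tip roller at slot x = 102, 103 mm over the floor), at 0.90 level. Press straight down at slot x = 99 to 114 past 0.88; the detent takes 10 to 16 N near 0.55. Lift the tip with 5 to 8 N to free it.
- pad_combination_pliers (a point): top centre of the yellow thumb pad (22 x 28 mm) near the tip of the keeper of the red cradle, 80 mm from the pivot. Latched, it is about 33 mm over the cradle floor and the lever (18 mm wide, roller 24) clears a tool 14 mm thick. At slot x = 109 to 129 mm, y = 18 to 31 mm stands the detent post, 43 mm high.
- wrench_17: the larger steel combination wrench, 37 x 214 x 8 mm; lies on the bench. Origin: centre of the underside; z up, y along the length, +y towards the ring end. 20 mm wide along the shank (best gripped at y = 0). Its cradle is the one with the orange outline. May be absent.
- slot_wrench_17 (a point): floor centre of the outline in the orange cradle, home of wrench_17: its origin goes here, its +y along this +x (away from the robot, to the keeper). 14 mm above the bench; cradle floor 72 mm wide. Flared horns 11 mm high, 16 mm long at x = -50 and +50 mm either side of the tool, 2 to 5 mm play a side; floor free between. End stops 13 mm high, 10 mm beyond both ends of the tool.
- keeper_wrench_17 (a joint): sprung lever of the orange cradle, rad: 0 raised, springs back, 0.85 latched, 0.94 end stop. Pivot 23 mm over the floor at slot x = 180 mm; 100 mm long towards the robot; at 0 0.90 rad up (yellow tip roller at slot x = 118, 103 mm over the floor), at 0.90 level. Press straight down at slot x = 115 to 130 past 0.88; the detent takes 10 to 16 N near 0.55. Lift the tip with 5 to 8 N to free it.
- pad_wrench_17 (a point): top centre of the yellow thumb pad (22 x 28 mm) near the tip of the keeper of the orange cradle, 80 mm from the pivot. Latched, it is about 33 mm over the cradle floor and the lever (18 mm wide, roller 24) clears a tool 14 mm thick. At slot x = 125 to 145 mm, y = 18 to 31 mm stands the detent post, 43 mm high.
- wrench_10: the smaller steel combination wrench, 27 x 145 x 6 mm; lies on the bench. Origin: centre of the underside; z up, y along the length, +y towards the ring end. 14 mm wide along the shank (best gripped at y = 0). Its cradle is the one with the green outline. May be absent.
- slot_wrench_10 (a point): floor centre of the outline in the green cradle, home of wrench_10: its origin goes here, its +y along this +x (away from the robot, to the keeper). 14 mm above the bench; cradle floor 72 mm wide. Flared horns 11 mm high, 16 mm long at x = -37 and +37 mm either side of the tool, 2 to 5 mm play a side; floor free between. End stops 13 mm high, 10 mm beyond both ends of the tool.
- keeper_wrench_10 (a joint): sprung lever of the green cradle, rad: 0 raised, springs back, 0.85 latched, 0.94 end stop. Pivot 23 mm over the floor at slot x = 145 mm; 100 mm long towards the robot; at 0 0.90 rad up (yellow tip roller at slot x = 83, 103 mm over the floor), at 0.90 level. Press straight down at slot x = 80 to 95 past 0.88; the detent takes 10 to 16 N near 0.55. Lift the tip with 5 to 8 N to free it.
- pad_wrench_10 (a point): top centre of the yellow thumb pad (22 x 28 mm) near the tip of the keeper of the green cradle, 80 mm from the pivot. Latched, it is about 33 mm over the cradle floor and the lever (18 mm wide, roller 24) clears a tool 14 mm thick. At slot x = 90 to 110 mm, y = 18 to 31 mm stands the detent post, 43 mm high.
- masking_tape: bystander: roll of beige masking tape, 96 mm across, 25 mm high; origin at the centre of its underside

How it is judged:
By the outcome, as a careful person would: the job done as asked, in the order asked, and still so for the second after the job is handed in, with the robot touching nothing.
Of scraper, combination_pliers, wrench_17, wrench_10 only 3 to 4 are there at a start; the rules pass over those that are not, and their reading is None.
At some moment in a run one of scraper, combination_pliers, wrench_17, wrench_10 may be knocked a few centimetres aside while the robot is not near it.
Once in a run the grip may slacken for a moment while it holds something.
It also fails if it takes over 210 s, if anything falls off the work surface, if the arm or the gripper's body presses on something with over 40 N, if the wrist force passes 120 N, or if a joint passes its speed limit or range.

## Working session

There is one attempt and no reset: what is moved stays moved. The work goes in short steps, Python scripts to look and compute and a tool call to move; the robot and the scene stay as the last step left them, time stands still between calls to the robot, and variables do not carry over. Pictures are saved under pics/ and viewed, and the job is handed in when it is done.

Besides the shell and the picture viewer there is one more tool, called after "Request:" by a JSON object that holds its "name" and its "arguments". move_arm: Moves the arm, as the interface text tells. Shift numbers are shares of 0.5 m and turn numbers shares of pi/2 rad, none past 1 either way. Its arguments: {"type":"object","properties":{"linear":{"type":"array"},"dr":{"type":"array"},"jaw":{"type":"array"},"grip_force":{"type":"number"}},"required":["linear","dr","jaw"]}

```bash
ls; mkdir -p pics
python3 - <<'E'
from bench import bot
import cv2
print(bot.read_state())
for n in ("scene","top"):
    p,d=bot.capture(n); cv2.imwrite(f"pics/{n}0.png",p[:,:,::-1]); print(bot.calibration(n))
E
```

```text
pics
{'t': 0.0, 'joint_pos': array([-1.24159685e+00,  4.91552695e-01,  1.55949428e+00,  4.41365078e-05,
        1.09170588e+00, -1.05587222e-01]), 'qvel': array([-0.00018161,  0.00049752, -0.00087291, -0.00018717,  0.00131282,
        0.00066962]), 'effort': array([ 2.20429953e-03, -6.18442798e+01, -2.61583936e+01, -6.11859627e-05,
        4.07648011e-03,  7.55389095e-06]), 'ee_pos': array([ 0.26320485, -0.56655702,  0.19471659]), 'ee_rot': array([-2.64763375e+00,  1.68964462e+00,  1.38569745e-03]), 'contact_force': array([ 1.14472416, -0.00697967,  0.81130739]), 'moment': array([-0.01363907, -0.04781478, -0.02782745]), 'finger_gap': 0.08557519315340464}
{'mtx': array([[481.07727849,   0.        , 255.33659771],
       [  0.        , 481.07727849, 189.94869061],
       [  0.        ,   0.        ,   1.        ]]), 'eye': array([-2.03157782e-04,  9.84599912e-01,  9.57352075e-01]), 'attitude': array([ 0.3059267 , -1.17706254, -2.38396683])}
{'mtx': array([[425.93418556,   0.        , 256.35569298],
       [  0.        , 425.93418556, 191.06968284],
       [  0.        ,   0.        ,   1.        ]]), 'eye': array([ 0.30252998, -0.02316335,  1.52393387]), 'attitude': array([ 0.14455812, -0.1377951 , -1.59091976])}
```

View pics/scene0.png

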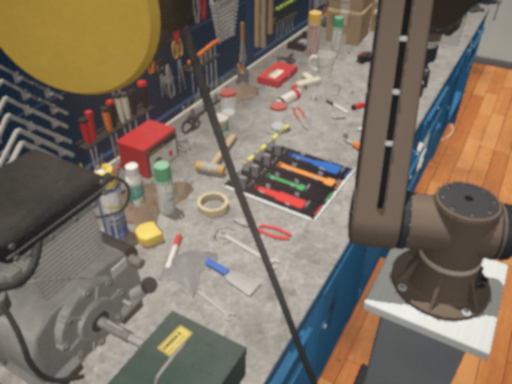

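View pics/top0.png

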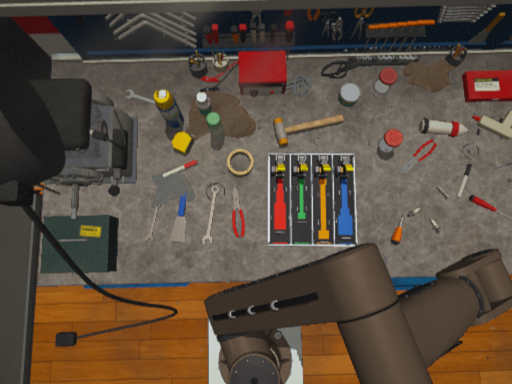

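The top view shows, left to right, the small wrench at (153,222), the scraper at (180,215), the large wrench at (213,213) and the pliers at (237,213). The board is at (312,200), with cradles red, green, orange, blue. I'll zoom in.

```bash
cat > h.py <<'E'
from bench import bot
import cv2, numpy as np
from scipy.spatial.transform import Rotation as R
def cal(n):
    c=bot.calibration(n); return c['mtx'],c['eye'],R.from_rotvec(c['attitude']).as_matrix()
def ray(n,uv,z):
    K,e,A=cal(n); uv=np.atleast_2d(np.asarray(uv,float))
    x=(uv[:,0]-K[0,2])/K[0,0]; y=(uv[:,1]-K[1,2])/K[1,1]
    d=np.c_[x,-y,-np.ones(len(x))]@A.T
    return e+d*((z-e[2])/d[:,2])[:,None]
def proj(n,P):
    K,e,A=cal(n); c=(np.atleast_2d(P)-e)@A
    return np.c_[K[0,2]+K[0,0]*c[:,0]/-c[:,2],K[1,2]-K[1,1]*c[:,1]/-c[:,2]]
def pts(n,d):
    K,e,A=cal(n); v,u=np.mgrid[:d.shape[0],:d.shape[1]]
    c=np.stack([(u-K[0,2])/K[0,0]*d,-(v-K[1,2])/K[1,1]*d,-d],-1)
    return c@A.T+e
E
python3 - <<'E'
from h import *
p,d=bot.capture("top"); np.savez("top0.npz",p=p,d=d)
s,ds=bot.capture("scene"); np.savez("scene0.npz",p=s,d=ds)
cv2.imwrite("pics/t1.png",cv2.resize(p[145:255,130:260,::-1],None,fx=6,fy=5.4,interpolation=cv2.INTER_CUBIC))
cv2.imwrite("pics/t2.png",cv2.resize(p[145:255,255:365,::-1],None,fx=5.4,fy=5.4,interpolation=cv2.INTER_CUBIC))
P=pts("top",d)
for uv in [(260,180),(250,230),(200,240),(165,240),(360,200),(290,190)]: print(uv,P[uv[1],uv[0]],ray("top",uv,0))
P=pts("scene",ds)
print("bench z scene",[P[v,u].round(3) for u,v in [(220,240),(270,270),(205,235)]])
E
```

```text
(260, 180) [ 0.6195628  -0.03428535 -0.00096326] [[ 0.61936253 -0.03427833  0.        ]]
(250, 230) [0.43708947 0.00604734 0.00695878] [[0.43770673 0.00618134 0.        ]]
(200, 240) [0.40643122 0.18504644 0.00089628] [[0.40649236 0.18516897 0.        ]]
(165, 240) [ 0.40984448  0.31093816 -0.003907  ] [[0.40957005 0.31008379 0.        ]]
(360, 200) [ 0.53641293 -0.39410285 -0.00080986] [[ 0.5362887  -0.39390583  0.        ]]
(290, 190) [ 0.57855242 -0.14196799  0.00500851] [[ 0.57946258 -0.14235973  0.        ]]
bench z scene [array([0.584, 0.155, 0.   ]), array([0.269, 0.453, 0.319]), array([0.633, 0.16 , 0.001])]
```

View pics/t1.png

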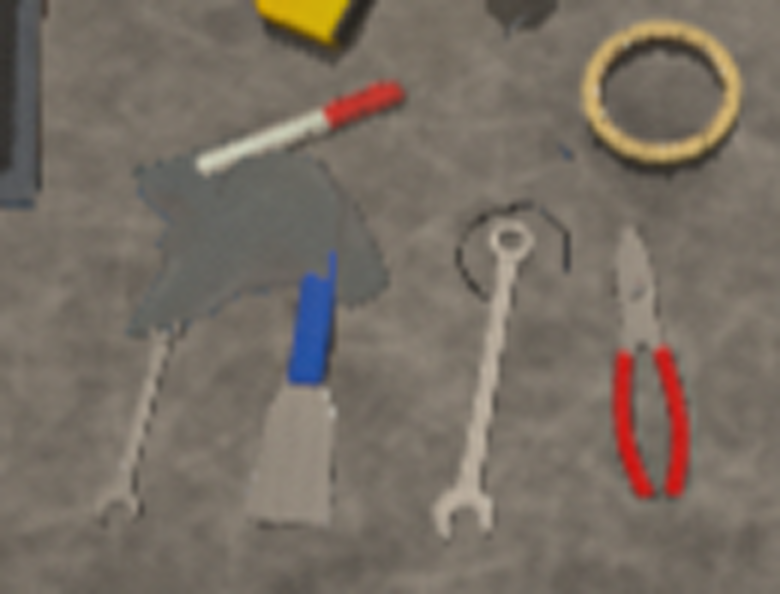

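View pics/t2.png

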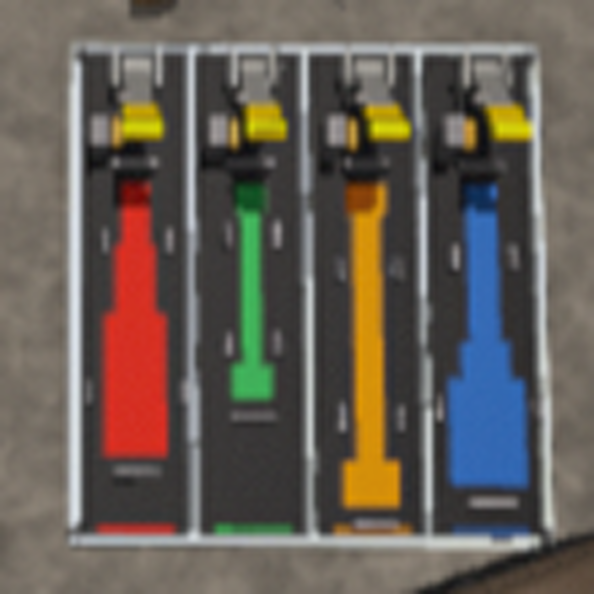

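Run:
```python
from h import *
for n,c in(("top",(150,205,145,250)),("scene",(150,300,200,330))):
    z=np.load(n+"0.npz");P=pts(n,z['d'])
    u0,u1,v0,v1=c
    H=P[v0:v1,u0:u1,2]
    im=np.clip((H+0.01)/0.05*255,0,255).astype(np.uint8); im[z['d'][v0:v1,u0:u1]==0]=0
    f=4 if n=="scene" else 8
    im=cv2.resize(im,None,fx=f,fy=f if n=="scene" else 5.5,interpolation=cv2.INTER_NEAREST)
    cv2.imwrite(f"pics/h_{n}.png",cv2.applyColorMap(im,cv2.COLORMAP_JET))
    cv2.imwrite(f"pics/z_{n}.png",cv2.resize(z['p'][v0:v1,u0:u1,::-1],None,fx=f,fy=f,interpolation=cv2.INTER_CUBIC))
```

```text
(no output)
```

View pics/h_top.png

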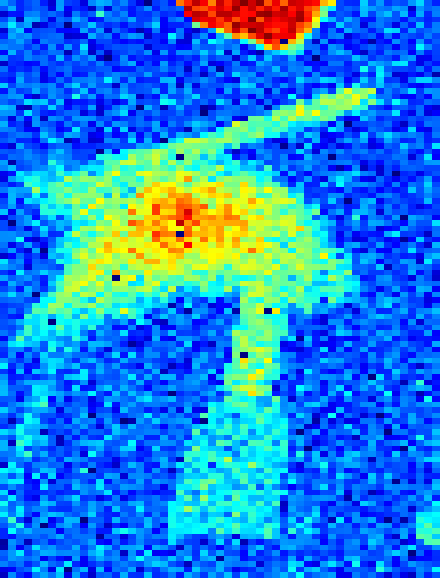

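View pics/h_scene.png

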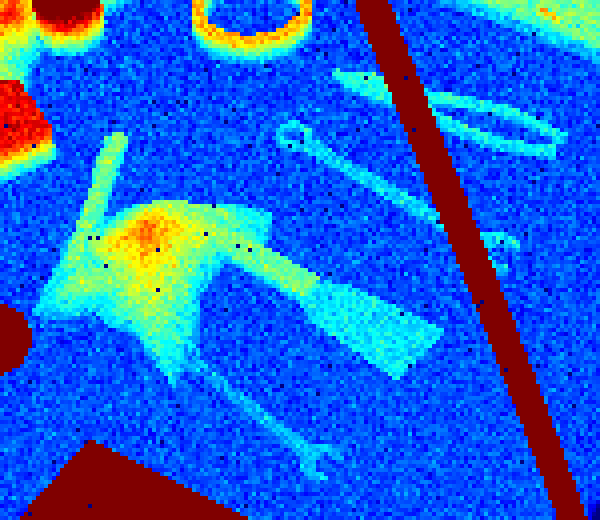

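View pics/z_scene.png

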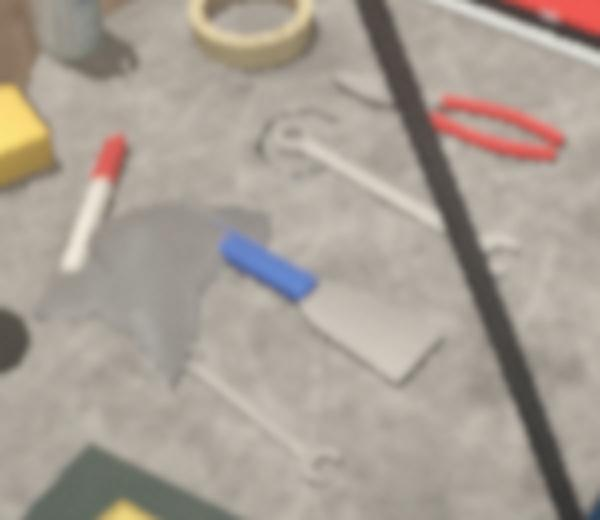

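```bash
cat > seg.py <<'E'
from h import *
# hue ranges (deg/2)
HUE={'red':[(0,6),(172,180)],'green':[(50,80)],'orange':[(12,22)],'blue':[(100,120)]}
def cmask(p,col,smin=120,vmin=60):
    hsv=cv2.cvtColor(p,cv2.COLOR_RGB2HSV); m=np.zeros(hsv.shape[:2],bool)
    for a,b in HUE[col]: m|=(hsv[...,0]>=a)&(hsv[...,0]<=b)
    return m&(hsv[...,1]>=smin)&(hsv[...,2]>=vmin)
def up(p,f=4): # upsample; pixel centre u = (U+.5)/f-.5
    return cv2.resize(p,None,fx=f,fy=f,interpolation=cv2.INTER_CUBIC)
def comps(m,f=4,amin=100):
    n,l,s,c=cv2.connectedComponentsWithStats(m.astype(np.uint8))
    out=[]
    for i in range(1,n):
        if s[i,4]>=amin:
            v,u=np.nonzero(l==i); out.append(np.c_[(u+.5)/f-.5,(v+.5)/f-.5])
    return sorted(out,key=lambda a:-len(a))
E
python3 - <<'E'
from seg import *
z=np.load("scene0.npz");P=pts("scene",z['d'])
print("cord",[ (uv,P[uv[1],uv[0]].round(3)) for uv in [(195,60),(220,120),(246,200),(270,262),(300,355)]])
zt=np.load("top0.npz");P=pts("top",zt['d'])
print("cable top",[ (uv,P[uv[1],uv[0]].round(3)) for uv in [(40,230),(70,275),(120,312),(15,200)]])
res={}
for n in("top","scene"):
    p=up(np.load(n+"0.npz")['p'])
    for col in HUE:
        for c in comps(cmask(p,col,110,40),amin=600):
            q=ray(n,c,0.014)
            ctr=q[:,:2].mean(0)
            if not(0.35<ctr[0]<0.85 and -0.4<ctr[1]<0.4): continue
            r=cv2.minAreaRect((q[:,:2]*1000).astype(np.float32))
            print(n,col,len(c),ctr.round(4),"rect",np.round(r[0],1),np.round(r[1],1),round(r[2],2))
E
```

```text
cord [((195, 60), array([0.414, 0.436, 0.676])), ((220, 120), array([ 0.909, -0.349,  0.056])), ((246, 200), array([0.322, 0.446, 0.455])), ((270, 262), array([0.272, 0.448, 0.334])), ((300, 355), array([0.207, 0.422, 0.066]))]
cable top [((40, 230), array([0.393, 0.436, 0.63 ])), ((70, 275), array([0.295, 0.642, 0.002])), ((120, 312), array([ 0.09 ,  0.728, -0.833])), ((15, 200), array([0.432, 0.407, 0.779]))]
top red 8383 [ 0.5151 -0.1015] rect [ 529.3 -101.7] [ 45.4 188.4] 88.21
top red 1531 [0.4632 0.0341] rect [464.4  34.5] [101.1  18.4] 3.14
top red 1500 [0.4611 0.0616] rect [462.2  61.3] [99.3 18.3] 7.26
top red 1028 [0.684  0.2194] rect [684.6 219.1] [19.2 50. ] 23.33
top green 3019 [ 0.5392 -0.1791] rect [ 545.5 -179.9] [ 26.7 146.6] 87.63
top orange 7045 [ 0.4995 -0.2555] rect [ 508.4 -257.3] [ 39.8 220.4] 87.15
top orange 5102 [ 0.8246 -0.2423] rect [ 823.9 -239.6] [ 24.5 218.8] 11.5
top orange 2298 [0.6823 0.0366] rect [685.2  38. ] [90.4 95.8] 88.71
top orange 990 [ 0.7603 -0.1217] rect [ 760.1 -121.5] [28.8 34.4] 8.79
top orange 740 [ 0.8416 -0.1046] rect [ 842.1 -104. ] [22.3 35.1] 15.1
top blue 9003 [ 0.4907 -0.3323] rect [ 513.  -333.7] [ 54.1 205.7] 87.71
top blue 1850 [0.5312 0.2488] rect [537.8 247.9] [21.3 87.7] 82.79
scene red 7825 [ 0.5141 -0.0984] rect [528.6 -98.6] [ 55.5 189.9] 88.25
scene red 2891 [0.458  0.0612] rect [459.7  60.3] [96.2 44.6] 1.62
scene red 796 [0.6825 0.2243] rect [683.  223.7] [16.2 42. ] 23.62
scene orange 4680 [ 0.4923 -0.2515] rect [ 505.4 -249.9] [ 45.7 213.6] 89.24
scene orange 4286 [0.7606 0.2528] rect [771.7 248.4] [ 72.5 102.8] 62.31
scene orange 773 [ 0.7631 -0.1234] rect [ 763.9 -124.6] [21.7 52.8] 25.62
scene blue 5238 [ 0.4833 -0.327 ] rect [ 505.3 -326.5] [ 58.6 192.5] 87.41
scene blue 1917 [0.5286 0.2582] rect [529.9 258.2] [18.4 69.3] 83.11
```

Run:
```python
from seg import *
p=np.load("scene0.npz")['p']
cv2.imwrite("pics/s2.png",cv2.resize(p[135:220,225:360,::-1],None,fx=5.8,fy=5.8,interpolation=cv2.INTER_CUBIC))
```

```text
(no output)
```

View pics/s2.png

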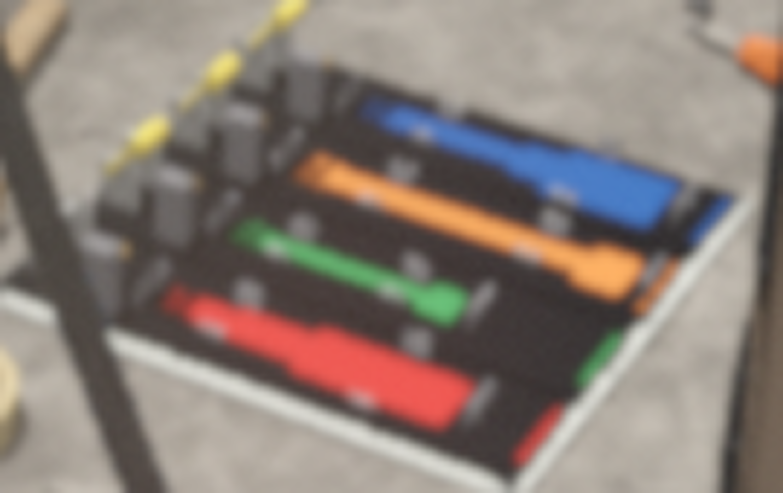

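Run:
```python
from seg import *
for n,uv in (("top",[(267.5,245.4),(356.2,245.5),(268.3,153.2),(354,153.3)]),("scene",[(312.5,218.9),(352.5,167.9)])): print(ray(n,uv,0.006).round(4))
def tri(a,b):
    M=[];r=[]
    for n,uv in(("top",a),("scene",b)):
        K,e,A=cal(n); d=ray(n,uv,0)[0]-e; d/=np.linalg.norm(d); Q=np.eye(3)-np.outer(d,d); M.append(Q);r.append(Q@e)
    M=np.vstack(M);r=np.hstack(r); s=np.linalg.lstsq(M,r,rcond=None); return s[0].round(4)
print(tri((267.5,245.4),(312.5,218.9)),tri((356.2,245.5),(352.5,167.9)))
# outline blobs: lateral midline per view using row-wise extents along board x
yaw=-0.034
for n in("top","scene"):
    p=up(np.load(n+"0.npz")['p'])
    for col in HUE:
        cs=[c for c in comps(cmask(p,col,90,40),amin=600)]
        for c in cs:
            q=ray(n,c,0.014)[:,:2]
            if not(0.45<q[:,0].mean()<0.58 and -0.36<q[:,1].mean()<-0.08): continue
            ex=np.array([np.cos(yaw),np.sin(yaw)]);ey=np.array([-ex[1],ex[0]])
            a=q@ex;b=q@ey
            mids=[(x,(np.percentile(b[abs(a-x)<.003],0.5)+np.percentile(b[abs(a-x)<.003],99.5))/2, np.ptp(b[abs(a-x)<.003])) for x in np.arange(a.min()+.01,a.max()-.01,.008)]
            m=np.array(mids); k=np.polyfit(m[:,0],m[:,1],1)
            print(n,col,"a",np.percentile(a,[0.3,99.7]).round(4),"mid",np.median(m[:,1]).round(4),"slope",k[0].round(4),"w",(m[:,2]*1000).round(0)[::3])
```

```text
[[ 0.3812 -0.0547  0.006 ]
 [ 0.3731 -0.3681  0.006 ]
 [ 0.718  -0.0674  0.006 ]
 [ 0.7094 -0.3822  0.006 ]]
[[ 0.3893 -0.056   0.006 ]
 [ 0.3803 -0.3712  0.006 ]]
[ 0.3844 -0.0535  0.0092] [ 0.3758 -0.3663  0.0102]
top red a [0.4383 0.6249] mid -0.0838 slope -0.0006 w [45. 45. 45. 46. 31. 31. 23. 23.]
top green a [0.4781 0.6245] mid -0.161 slope 0.0006 w [29. 14. 14. 14. 14. 20.]
top orange a [0.4063 0.6252] mid -0.2381 slope -0.0022 w [41. 40. 22. 21. 23. 23. 24. 23. 29.]
top blue a [0.4212 0.6249] mid -0.3153 slope 0.0044 w [54. 53. 53. 36. 24. 23. 23. 24.]
scene red a [0.4373 0.6261] mid -0.0809 slope -0.0032 w [56. 57. 55. 57. 49. 43. 27. 29.]
scene green a [0.5272 0.5883] mid -0.1572 slope 0.0016 w [16. 17.]
scene green a [0.4781 0.5151] mid -0.1577 slope -0.0267 w [33.]
scene orange a [0.4078 0.6184] mid -0.2344 slope -0.0026 w [44. 39. 18. 26. 27. 27. 24. 26. 26.]
scene blue a [0.4202 0.6176] mid -0.3107 slope -0.0175 w [61. 61. 44. 46. 33. 32. 22. 31.]
```

Run:
```python
from seg import *
def P(U,V,z): return ray("top",[(130+(U+.5)/6-.5,145+(V+.5)/5.4-.5)],z)[0,:2]
def rep(n,a,b,L):
    d=b-a; print(n,"far",a.round(4),"near",b.round(4),"len",np.linalg.norm(d).round(4),"yaw of +y axis(deg from +x)",np.degrees(np.arctan2(-d[1],-d[0])).round(2),"mid",((a+b)/2).round(4))
rep("pliers tip-handles",P(628,228,.006),P(660,497,.01),.183)
rep("pliers pivot->h",P(641,347,.008),P(660,497,.01),.183)
rep("w17",P(513,217,.006),P(466,532,.006),.214)
rep("w17shank",P(503,290,.008),P(478,470,.008),.214)
rep("scraper blade-end to handle-start",P(306,384,.012),P(289,522,.007),.09)
rep("scraper handle",P(319,280,.014),P(307,383,.014),.09)
rep("w10 shank",P(166,335,.006),P(127,490,.006),.1)
rep("w10 jaw",P(166,335,.006),P(119,517,.006),.1)
```

```text
pliers tip-handles far [0.5953 0.0598] near [0.4142 0.0434] len 0.1818 yaw of +y axis(deg from +x) 5.19 mid [0.5048 0.0516]
pliers pivot->h far [0.5141 0.0532] near [0.4142 0.0434] len 0.1003 yaw of +y axis(deg from +x) 5.58 mid [0.4642 0.0483]
w17 far [0.6046 0.1294] near [0.3945 0.1586] len 0.2121 yaw of +y axis(deg from +x) -7.93 mid [0.4995 0.144 ]
w17shank far [0.5546 0.1355] near [0.4348 0.1511] len 0.1208 yaw of +y axis(deg from +x) -7.41 mid [0.4947 0.1433]
scraper blade-end to handle-start far [0.4939 0.2529] near [0.4035 0.2632] len 0.0909 yaw of +y axis(deg from +x) -6.5 mid [0.4487 0.2581]
scraper handle far [0.5632 0.2453] near [0.4943 0.252 ] len 0.0692 yaw of +y axis(deg from +x) -5.55 mid [0.5287 0.2486]
w10 shank far [0.5296 0.3384] near [0.427  0.3598] len 0.1049 yaw of +y axis(deg from +x) -11.77 mid [0.4783 0.3491]
w10 jaw far [0.5296 0.3384] near [0.4093 0.3642] len 0.123 yaw of +y axis(deg from +x) -12.09 mid [0.4695 0.3513]
```

Request:
{"name": "move_arm", "arguments": {"linear": [[0.0371,0.0885,0],[0.0371,0.0885,0],[0.0371,0.0885,0],[0.0371,0.0885,0],[0.0371,0.0885,0],[0.0371,0.0885,0],[0.0371,0.0885,0],[0.0371,0.0885,0],[0.0371,0.0885,0],[0.0371,0.0885,0],[0.0371,0.0885,0],[0.0371,0.0885,0],[0.0371,0.0885,0],[0.0371,0.0885,0],[0,0,-0.08],[0,0,-0.08],[0,0,-0.08],[0,0,0]], "dr": [[0,0,-0.0155],[0,0,-0.0155],[0,0,-0.0155],[0,0,-0.0155],[0,0,-0.0155],[0,0,-0.0155],[0,0,-0.0155],[0,0,-0.0155],[0,0,-0.0155],[0,0,-0.0155],[0,0,-0.0155],[0,0,-0.0155],[0,0,-0.0155],[0,0,-0.0155],[0,0,0],[0,0,0],[0,0,0],[0,0,0]], "jaw": [1,1,1,1,1,1,1,1,1,1,1,1,1,1,1,1,1,1], "grip_force": 60}}

```text
t: 2.45
ee_pos: [0.5216, 0.0527, 0.0734]
ee_rot: [2.321, -2.112, -0.006]
contact_force: [-0.4, -0.2, 0.6]
finger_gap: 0.0857
```

```bash
cat >> h.py <<'E'
def st():
    s=bot.read_state(); M=R.from_rotvec(s['ee_rot']).as_matrix()
    print("t",round(s['t'],2),"pos",s['ee_pos'].round(4),"jawyaw",np.degrees(np.arctan2(M[1,0],M[0,0])).round(2),"z",M[:,2].round(3),"F",s['contact_force'].round(1),"gap",round(s['finger_gap'],4),"q",s['joint_pos'].round(2)); return s
def shot(tag,box=None,n="scene",f=4):
    p,d=bot.capture(n); np.savez(f"{tag}_{n}.npz",p=p,d=d)
    if box: u0,u1,v0,v1=box; p=p[v0:v1,u0:u1]
    cv2.imwrite(f"pics/{tag}_{n}.png",cv2.resize(p[:,:,::-1],None,fx=f,fy=f,interpolation=cv2.INTER_CUBIC))
E
python3 - <<'E'
from h import *
st(); shot("a",(190,340,170,300)); shot("a",(130,260,130,260),"top")
E
```

```text
t 2.45 pos [0.5216 0.0527 0.0734] jawyaw -84.62 z [-0.005  0.    -1.   ] F [-0.4 -0.2  0.6] gap 0.0857 q [-0.03  0.52  1.93 -0.    0.7   1.45]
```

View pics/a_scene.png

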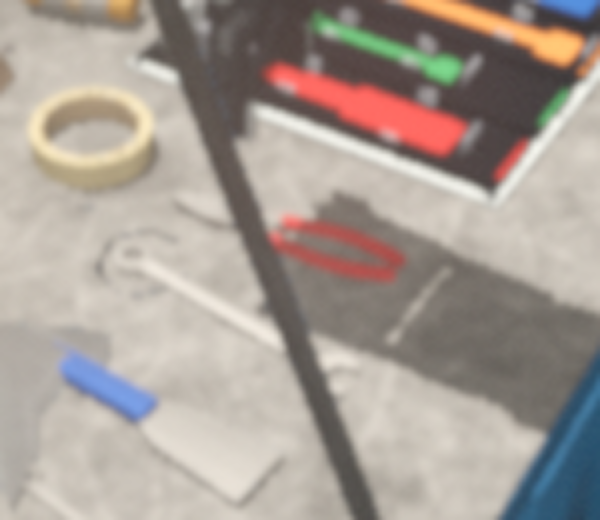

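View pics/a_top.png

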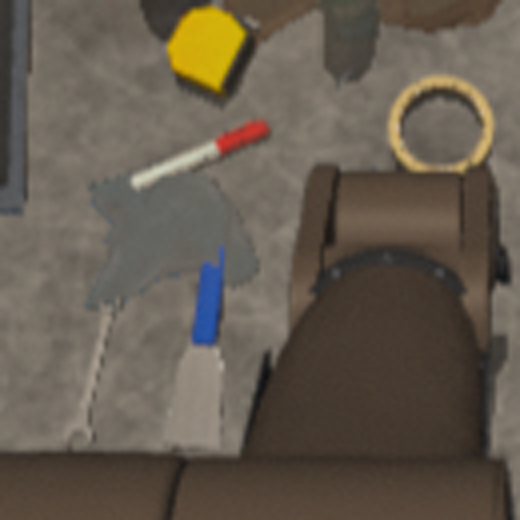

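Run:
```python
from h import *
p=np.load("a_scene.npz")['p'];cv2.imwrite("pics/af.png",p[:,:,::-1])
print(proj("scene",[[.5216,.0527,.0734],[.52,.0527,.2]]))
```

```text
[[256.65707566 207.59064966]
 [257.45789181 171.87728883]]
```

View pics/af.png

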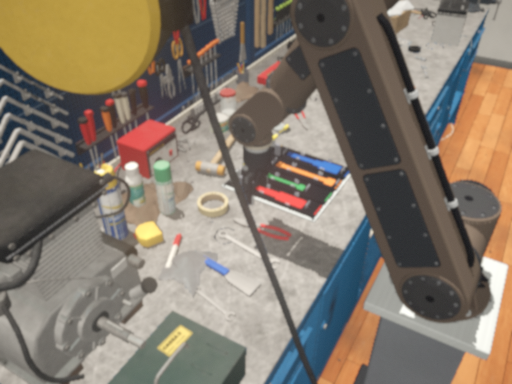

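Request:
{"name": "move_arm", "arguments": {"linear": [[0.002,0.001,-0.05],[0,0,-0.05],[0,0,-0.03],[0,0,-0.0108],[0,0,0],[0,0,0],[0,0,0],[0,0,0],[0,0,0],[0,0,0],[0,0,0],[0,0,0]], "dr": [[0,0,0],[0,0,0],[0,0,0],[0,0,0],[0,0,0],[0,0,0],[0,0,0],[0,0,0],[0,0,0],[0,0,0],[0,0,0],[0,0,0]], "jaw": [1,1,1,1,1,0,0,0,0,0,0,0]}}

```text
t: 4.05
ee_pos: [0.524, 0.0531, 0.0049]
ee_rot: [2.323, -2.115, 0.0]
contact_force: [-0.4, 0.5, 0.3]
finger_gap: -0.0001
```

Run:
```python
from h import *
st(); shot("b",(190,340,170,300))
```

```text
t 4.05 pos [0.524  0.0531 0.0049] jawyaw -84.62 z [-0. -0. -1.] F [-0.4  0.5  0.3] gap -0.0001 q [-0.02  0.63  1.97 -0.    0.54  1.45]
```

View pics/b_scene.png

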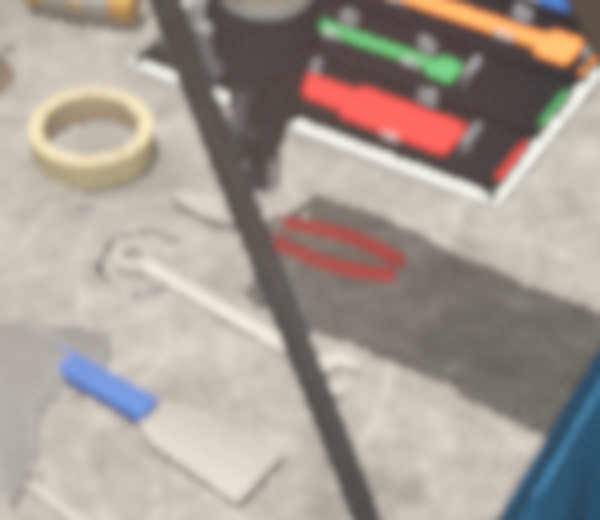

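Run:
```python
from seg import *
print(proj("scene",[[.524,.0531,.005],[.524,.0531,.025]]),proj("top",[[.524,.0531,.005]]))
for t in("scene0","a_scene","b_scene"):
    p=up(np.load(t+".npz")['p'])
    for c in comps(cmask(p,'red',90,40),amin=600):
        q=ray("scene",c,0.010)[:,:2]
        if 0.4<q[:,0].mean()<.6 and -.0<q[:,1].mean()<.12: print(t,c.mean(0).round(2),q.mean(0).round(4),len(c))
p=np.load("b_scene.npz")['p']; cv2.imwrite("pics/b2.png",cv2.resize(p[180:260,220:310,::-1],None,fx=8,fy=7.4,interpolation=cv2.INTER_CUBIC))
P=pts("scene",np.load("b_scene.npz")['d'])
for uv in [(256,210),(256,214),(257,217),(256,219),(255,222),(262,226)]: print(uv,P[uv[1],uv[0]].round(3))
```

```text
[[255.74420237 225.17344366]
 [255.77848829 220.08525169]] [[236.43331659 206.24428133]]
scene0 [274.03 231.94] [0.4609 0.057 ] 3794
a_scene [274.68 232.25] [0.4586 0.0572] 3924
b_scene [274.93 232.26] [0.4579 0.0569] 3871
(256, 210) [0.507 0.083 0.092]
(256, 214) [0.516 0.067 0.062]
(257, 217) [0.516 0.061 0.047]
(256, 219) [ 0.54   0.023 -0.   ]
(255, 222) [0.305 0.444 0.411]
(262, 226) [0.506 0.047 0.004]
```

View pics/b2.png

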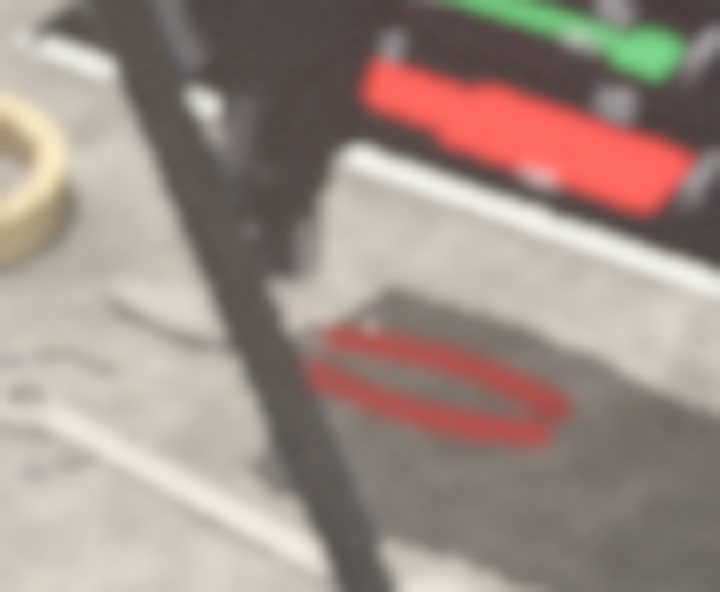

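Run:
```python
from seg import *
for t in("a_scene","b_scene"):
    P=pts("scene",np.load(t+".npz")['d'])
    for v in range(196,232,2):
        r=[tuple((P[v,u]*1000).round(0).astype(int)) for u in range(248,266,2)]
        print(t,v,r)
```

```text
a_scene 196 [(np.int64(507), np.int64(125), np.int64(171)), (np.int64(505), np.int64(118), np.int64(167)), (np.int64(509), np.int64(101), np.int64(154)), (np.int64(598), np.int64(-66), np.int64(5)), (np.int64(593), np.int64(-71), np.int64(4)), (np.int64(583), np.int64(-64), np.int64(12)), (np.int64(575), np.int64(-64), np.int64(15)), (np.int64(569), np.int64(-66), np.int64(16)), (np.int64(566), np.int64(-74), np.int64(12))]
a_scene 198 [(np.int64(519), np.int64(106), np.int64(146)), (np.int64(510), np.int64(110), np.int64(153)), (np.int64(511), np.int64(99), np.int64(145)), (np.int64(592), np.int64(-55), np.int64(6)), (np.int64(589), np.int64(-63), np.int64(2)), (np.int64(581), np.int64(-61), np.int64(7)), (np.int64(577), np.int64(-67), np.int64(4)), (np.int64(566), np.int64(-61), np.int64(12)), (np.int64(563), np.int64(-69), np.int64(8))]
a_scene 200 [(np.int64(517), np.int64(108), np.int64(142)), (np.int64(512), np.int64(108), np.int64(144)), (np.int64(507), np.int64(105), np.int64(144)), (np.int64(591), np.int64(-54), np.int64(0)), (np.int64(585), np.int64(-56), np.int64(0)), (np.
[... 13454 characters left out ...]
, (np.int64(303), np.int64(452), np.int64(405)), (np.int64(300), np.int64(449), np.int64(404)), (np.int64(509), np.int64(67), np.int64(11)), (np.int64(506), np.int64(59), np.int64(7)), (np.int64(506), np.int64(48), np.int64(-2)), (np.int64(501), np.int64(45), np.int64(-2))]
b_scene 230 [(np.int64(535), np.int64(80), np.int64(2)), (np.int64(311), np.int64(452), np.int64(397)), (np.int64(305), np.int64(455), np.int64(401)), (np.int64(302), np.int64(453), np.int64(402)), (np.int64(300), np.int64(451), np.int64(401)), (np.int64(298), np.int64(447), np.int64(399)), (np.int64(500), np.int64(71), np.int64(11)), (np.int64(496), np.int64(66), np.int64(9)), (np.int64(488), np.int64(68), np.int64(14))]
```

Request:
{"name": "move_arm", "arguments": {"linear": [[0,0,0],[0,0,0],[0,0,0],[0,0,0],[0,0,0],[0,0,-0.02],[0,0,-0.02],[0,0,-0.01],[0,0,0]], "dr": [[0,0,0],[0,0,0],[0,0,0],[0,0,0],[0,0,0],[0,0,0],[0,0,0],[0,0,0],[0,0,0]], "jaw": [1,1,1,1,1,1,1,1,1]}}

```text
t: 5.22
ee_pos: [0.5237, 0.0531, -0.0207]
ee_rot: [2.323, -2.114, -0.001]
contact_force: [-1.2, -1.0, 0.6]
finger_gap: 0.0855
```

Run:
```python
from h import *
st(); shot("c",(215,305,170,250),f=7)
```

```text
t 5.22 pos [ 0.5237  0.0531 -0.0207] jawyaw -84.62 z [-0.001 -0.    -1.   ] F [-1.2 -1.   0.6] gap 0.0855 q [-0.02  0.68  1.98 -0.    0.49  1.45]
```

View pics/c_scene.png

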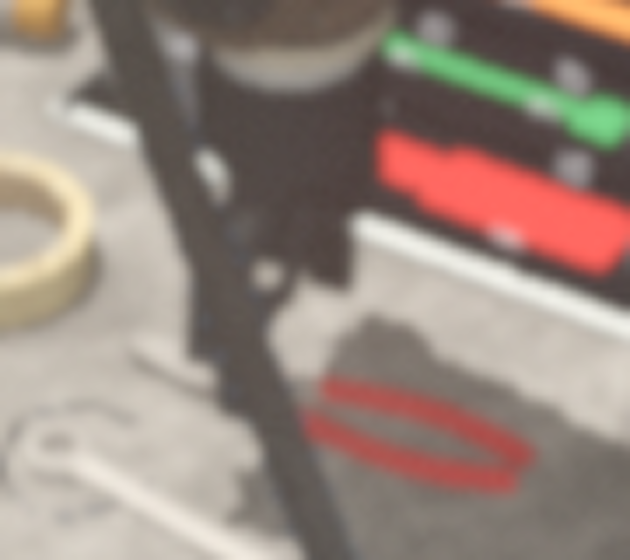

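Request:
{"name": "move_arm", "arguments": {"linear": [[0,0,-0.015],[0,0,-0.01],[0,0,0],[0,0,0]], "dr": [[0,0,0],[0,0,0],[0,0,0],[0,0,0]], "jaw": [1,1,1,1]}}

```text
t: 5.78
ee_pos: [0.524, 0.0531, -0.0326]
ee_rot: [2.323, -2.115, 0.0]
contact_force: [0.7, -0.4, 0.1]
finger_gap: 0.0855
```

Request:
{"name": "move_arm", "arguments": {"linear": [[0,0,0],[0,0,0],[0,0,0],[0,0,0],[0,0,0],[0,0,0]], "dr": [[0,0,0],[0,0,0],[0,0,0],[0,0,0],[0,0,0],[0,0,0]], "jaw": [0,0,0,0,0,0], "grip_force": 50}}

```text
t: 6.52
ee_pos: [0.5243, 0.0532, -0.032]
ee_rot: [-2.323, 2.114, -0.001]
contact_force: [-1.2, 0.8, 7.9]
finger_gap: 0.025
```

Request:
{"name": "move_arm", "arguments": {"linear": [[0,0,0],[0,0,0]], "dr": [[0,0,0],[0,0,0]], "jaw": [0,0]}}

```text
t: 6.78
ee_pos: [0.5243, 0.0531, -0.032]
ee_rot: [-2.323, 2.114, -0.001]
contact_force: [-0.6, 0.6, 7.8]
finger_gap: 0.0252
```

Run:
```python
from h import *
st(); shot("d",(215,305,170,250),f=7)
```

```text
t 6.78 pos [ 0.5243  0.0531 -0.032 ] jawyaw -84.62 z [ 0.001 -0.    -1.   ] F [-0.6  0.6  7.8] gap 0.0252 q [-0.02  0.7   1.98 -0.    0.46  1.45]
```

View pics/d_scene.png

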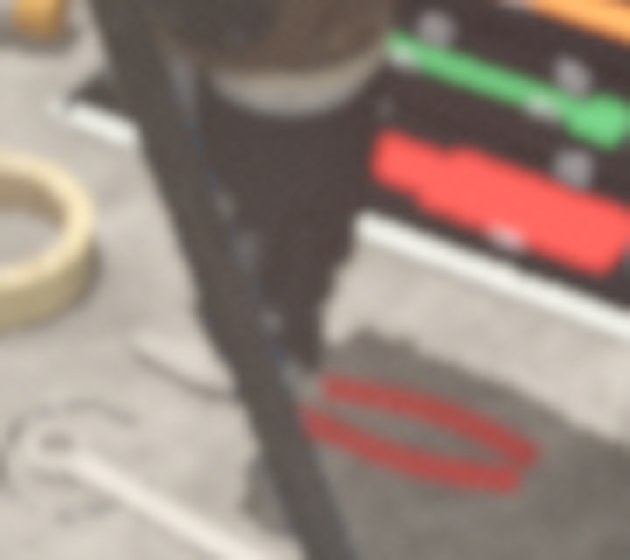

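Request:
{"name": "move_arm", "arguments": {"linear": [[0,0,0.01],[0,0,0.02],[0,0,0.05],[0,0,0.05],[0,0,0.05],[0,0,0]], "dr": [[0,0,0],[0,0,0],[0,0,0],[0,0,0],[0,0,0],[0,0,0]], "jaw": [0,0,0,0,0,0]}}

```text
t: 7.58
ee_pos: [0.5248, 0.0531, 0.0591]
ee_rot: [-2.322, 2.113, -0.004]
contact_force: [0.3, 0.6, -2.3]
finger_gap: 0.0248
```

Run:
```python
from h import *
st(); shot("e",(205,325,145,245),f=6)
```

```text
t 7.58 pos [0.5248 0.0531 0.0591] jawyaw -84.62 z [ 0.003 -0.    -1.   ] F [ 0.3  0.6 -2.3] gap 0.0248 q [-0.02  0.54  1.93 -0.    0.66  1.45]
```

View pics/e_scene.png

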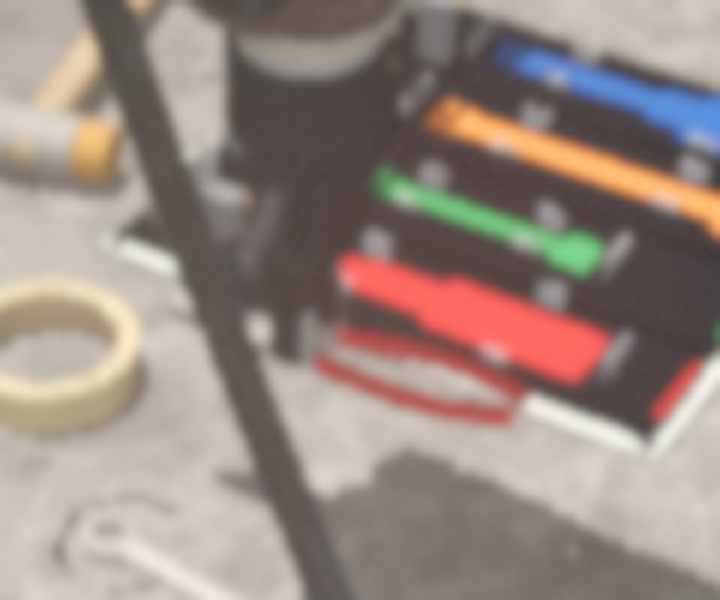

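Run:
```python
from seg import *
for t,z in(("scene0",.01),("b_scene",.01),("d_scene",.01),("e_scene",.101)):
    p=up(np.load(t+".npz")['p'])
    m=np.zeros(p.shape[:2],bool)
    mm=cmask(p,'red',90,40)
    for c in comps(mm,amin=300):
        q=ray("scene",c,z)[:,:2]
        if 0.4<q[:,0].mean()<.56 and -.0<q[:,1].mean()<.12:
            sel=(q[:,0]>.42)&(q[:,0]<.49)
            k=np.polyfit(q[sel,0],q[sel,1],1)
            print(t,c.mean(0).round(2),q.mean(0).round(4),len(c),"near end",np.percentile(q[:,0],[.5,99]).round(4), "mid@.455",np.polyval(k,.455).round(4),k[0].round(3))
```

```text
scene0 [274.03 231.94] [0.4609 0.057 ] 3794 near end [0.4136 0.5094] mid@.455 0.0564 0.031
b_scene [274.93 232.26] [0.4579 0.0569] 3871 near end [0.4132 0.5063] mid@.455 0.0567 0.034
d_scene [275.09 231.93] [0.4582 0.0554] 4011 near end [0.4126 0.5071] mid@.455 0.0553 0.034
e_scene [282.99 198.68] [0.4602 0.0093] 9598 near end [0.3953 0.5354] mid@.455 0.0106 0.01
e_scene [273.33 210.54] [0.4592 0.0699] 1314 near end [0.414  0.5083] mid@.455 0.0706 0.125
```

Request:
{"name": "move_arm", "arguments": {"linear": [[0.0073,-0.0621,0.02],[0.0073,-0.0621,0],[0.0073,-0.0621,0],[0.0073,-0.0621,0],[0.0073,-0.0621,0],[0,0,0],[0,0,0]], "dr": [[0,0,-0.0163],[0,0,-0.0163],[0,0,-0.0163],[0,0,-0.0163],[0,0,-0.0163],[0,0,0],[0,0,0]], "jaw": [0,0,0,0,0,0,0]}}

```text
t: 8.5
ee_pos: [0.5416, -0.1016, 0.0665]
ee_rot: [2.183, -2.258, -0.003]
contact_force: [0.3, 0.6, -1.6]
finger_gap: 0.0249
```

Run:
```python
from h import *
st(); shot("f",(215,365,125,225),f=5); shot("f",(230,380,100,250),"top")
```

```text
t 8.5 pos [ 0.5416 -0.1016  0.0665] jawyaw -91.96 z [-0.002  0.001 -1.   ] F [ 0.3  0.6 -1.6] gap 0.0249 q [-0.31  0.56  1.87  0.    0.72  1.3 ]
```

View pics/f_scene.png

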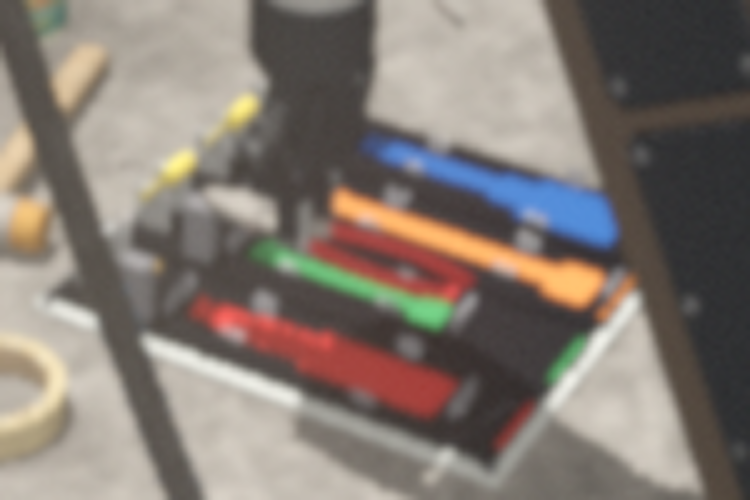

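View pics/f_top.png

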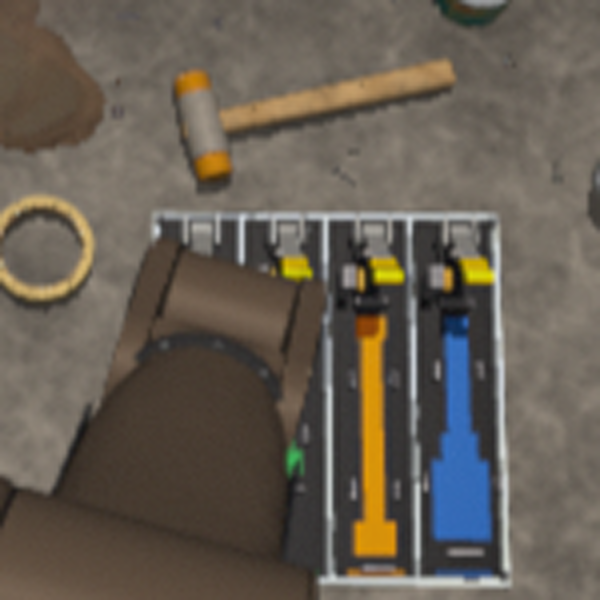

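Request:
{"name": "move_arm", "arguments": {"linear": [[0.002,-0.001,-0.04],[0,0,-0.04],[0,0,-0.04],[0,0,-0.017],[0.01,0,0],[0,0,0],[0,0,0]], "dr": [[0,0,0],[0,0,0],[0,0,0],[0,0,0],[0,0,0],[0,0,0],[0,0,0]], "jaw": [0,0,0,0,0,0,0]}}

```text
t: 9.48
ee_pos: [0.5486, -0.1026, -0.0005]
ee_rot: [-2.183, 2.259, -0.001]
contact_force: [0.4, -0.5, -3.2]
finger_gap: 0.0248
```

Run:
```python
from h import *
st(); shot("g",(225,345,135,225),f=6)
```

```text
t 9.47 pos [ 5.486e-01 -1.026e-01 -5.000e-04] jawyaw -91.94 z [ 0.001 -0.    -1.   ] F [ 0.4 -0.5 -3.2] gap 0.0248 q [-0.3   0.67  1.89 -0.    0.58  1.3 ]
```

View pics/g_scene.png

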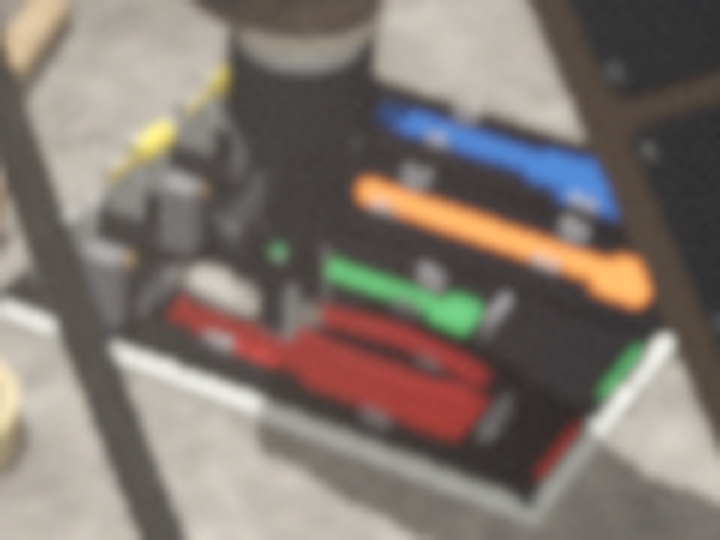

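Request:
{"name": "move_arm", "arguments": {"linear": [[-0.001,0,-0.012],[0,0,-0.012],[0,0,-0.008],[0,0,0]], "dr": [[0,0,0],[0,0,0],[0,0,0],[0,0,0]], "jaw": [0,0,0,0]}}

```text
t: 10.02
ee_pos: [0.5476, -0.1026, -0.0175]
ee_rot: [2.183, -2.259, -0.001]
contact_force: [-0.3, -0.6, -2.3]
finger_gap: 0.0247
```

Run:
```python
from h import *
st(); shot("i",(225,345,135,225),f=6)
```

```text
t 10.03 pos [ 0.5476 -0.1026 -0.0175] jawyaw -91.96 z [-0.001  0.    -1.   ] F [-0.3 -0.6 -2.3] gap 0.0247 q [-0.3   0.7   1.9  -0.    0.55  1.3 ]
```

View pics/i_scene.png

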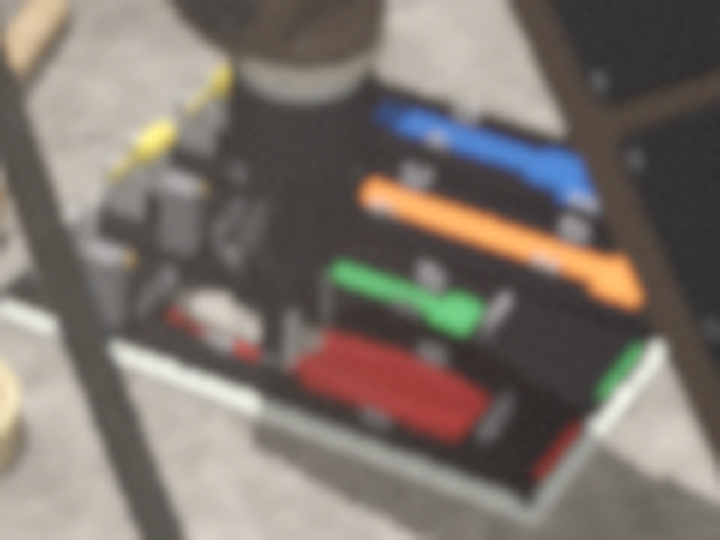

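Request:
{"name": "move_arm", "arguments": {"linear": [[0,0,-0.002],[0,0,-0.002],[0,0,0]], "dr": [[0,0,0],[0,0,0],[0,0,0]], "jaw": [0,0,0]}}

```text
t: 10.45
ee_pos: [0.5479, -0.1026, -0.018]
ee_rot: [-2.183, 2.259, -0.001]
contact_force: [-3.6, -0.6, 11.7]
finger_gap: 0.0252
```

Request:
{"name": "move_arm", "arguments": {"linear": [[0,0,0.001],[0,0,0],[0,0,0],[0,0,0],[0,0,0.05],[0,0,0.1],[0,0,0.1],[0,0,0.04],[0,0,0]], "dr": [[0,0,0],[0,0,0],[0,0,0],[0,0,0],[0,0,0],[0,0,0],[0,0,0],[0,0,0],[0,0,0]], "jaw": [0.5,0.5,0.5,0.5,0.5,0.5,0.5,0,0]}}

```text
t: 11.58
ee_pos: [0.5483, -0.1028, 0.1276]
ee_rot: [-2.182, 2.258, -0.004]
contact_force: [0.9, 0.6, -0.7]
finger_gap: 0.0068
```

Run:
```python
from h import *
st(); shot("j",(225,345,135,225),f=6)
```

```text
t 11.57 pos [ 0.5483 -0.1028  0.1276] jawyaw -91.95 z [ 0.003 -0.001 -1.   ] F [ 0.9  0.6 -0.7] gap 0.0068 q [-0.3   0.48  1.8  -0.    0.86  1.3 ]
```

View pics/j_scene.png

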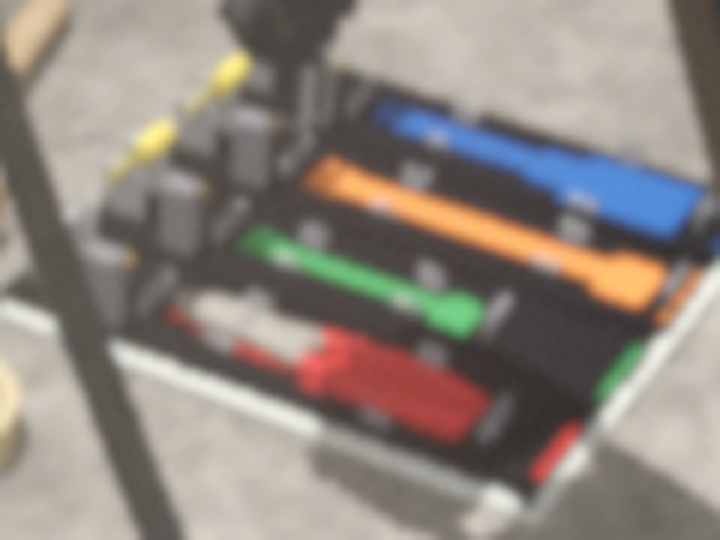

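Request:
{"name": "move_arm", "arguments": {"linear": [[0.056,-0.0035,0],[0.056,-0.0035,0],[0.056,-0.0035,0],[0,0,0],[0,0,-0.03],[0,0,-0.02],[0,0,0]], "dr": [[0,0,0],[0,0,0],[0,0,0],[0,0,0],[0,0,0],[0,0,0],[0,0,0]], "jaw": [0,0,0,0,0,0,0]}}

```text
t: 12.5
ee_pos: [0.6308, -0.1077, 0.1001]
ee_rot: [2.182, -2.258, -0.003]
contact_force: [-0.6, -0.0, 0.8]
finger_gap: 0.0001
```

Run:
```python
from h import *
st(); shot("k",(215,345,105,225),f=5)
```

```text
t 12.5 pos [ 0.6308 -0.1077  0.1001] jawyaw -91.96 z [-0.002  0.001 -1.   ] F [-0.6 -0.   0.8] gap 0.0001 q [-0.27  0.61  1.61 -0.    0.92  1.33]
```

View pics/k_scene.png

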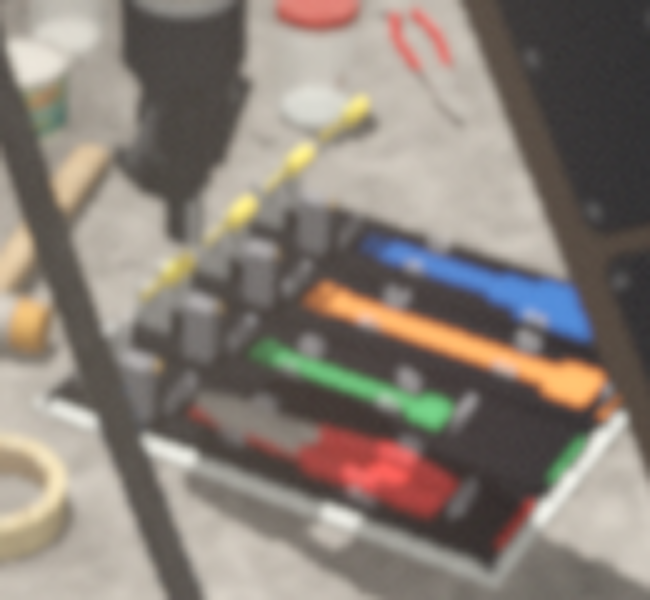

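Request:
{"name": "move_arm", "arguments": {"linear": [[0.002,-0.0005,-0.03],[0,0,-0.03],[0,0,-0.03],[0,0,-0.02],[0,0,0]], "dr": [[0,0,0],[0,0,0],[0,0,0],[0,0,0],[0,0,0]], "jaw": [0,0,0,0,0]}}

```text
t: 13.18
ee_pos: [0.6325, -0.108, 0.0455]
ee_rot: [2.183, -2.259, -0.002]
contact_force: [0.2, 0.2, 1.2]
finger_gap: 0.0
```

Request:
{"name": "move_arm", "arguments": {"linear": [[0,0,-0.02],[0,0,-0.02],[0,0,0]], "dr": [[0,0,0],[0,0,0],[0,0,0]], "jaw": [0,0,0]}}

```text
t: 13.55
ee_pos: [0.6333, -0.1082, 0.0264]
ee_rot: [-2.183, 2.258, -0.002]
contact_force: [2.8, 0.2, 4.6]
finger_gap: 0.0001
```

Request:
{"name": "move_arm", "arguments": {"linear": [[0,0,-0.012],[0,0,-0.012],[0,0,0]], "dr": [[0,0,0],[0,0,0],[0,0,0]], "jaw": [0,0,0]}}

```text
t: 13.92
ee_pos: [0.6321, -0.1079, 0.0136]
ee_rot: [2.183, -2.258, -0.002]
contact_force: [0.4, 0.1, -0.2]
finger_gap: -0.0001
```

Run:
```python
from h import *
st(); shot("l",(215,345,105,225),f=5)
```

```text
t 13.93 pos [ 0.6321 -0.1079  0.0136] jawyaw -91.95 z [-0.002  0.    -1.   ] F [ 0.4  0.1 -0.2] gap -0.0001 q [-0.27  0.73  1.67 -0.    0.75  1.33]
```

View pics/l_scene.png

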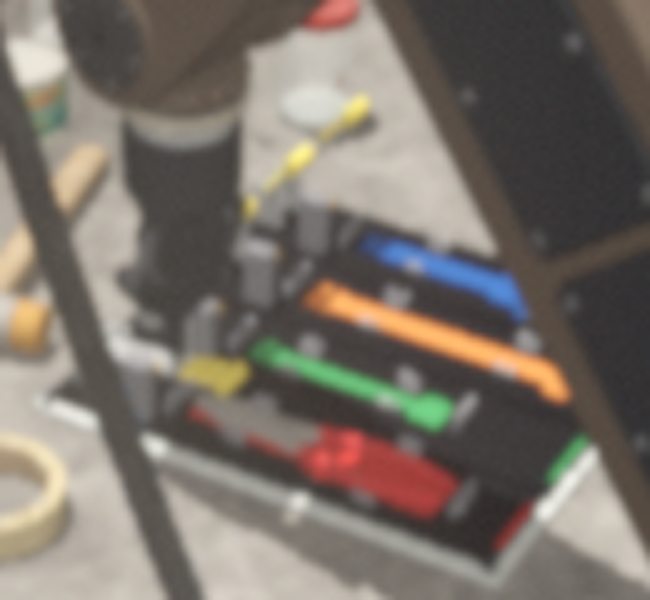

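Request:
{"name": "move_arm", "arguments": {"linear": [[0,0,-0.006],[0,0,-0.006],[0,0,0]], "dr": [[0,0,0],[0,0,0],[0,0,0]], "jaw": [0,0,0]}}

```text
t: 14.35
ee_pos: [0.6328, -0.1081, 0.0084]
ee_rot: [2.183, -2.259, 0.0]
contact_force: [-1.5, 1.7, 4.3]
finger_gap: 0.0001
```

Request:
{"name": "move_arm", "arguments": {"linear": [[0,0,-0.005],[0,0,-0.002],[0,0,0]], "dr": [[0,0,0],[0,0,0],[0,0,0]], "jaw": [0,0,0]}}

```text
t: 14.72
ee_pos: [0.6327, -0.1081, 0.0049]
ee_rot: [2.183, -2.259, 0.0]
contact_force: [-0.8, -0.5, 5.7]
finger_gap: 0.0001
```

Request:
{"name": "move_arm", "arguments": {"linear": [[0,0,-0.004],[0,0,-0.002],[0,0,0]], "dr": [[0,0,0],[0,0,0],[0,0,0]], "jaw": [0,0,0]}}

```text
t: 15.1
ee_pos: [0.6328, -0.1082, 0.0032]
ee_rot: [-2.183, 2.259, -0.001]
contact_force: [-6.7, 0.7, 17.1]
finger_gap: -0.0003
```

Request:
{"name": "move_arm", "arguments": {"linear": [[0,0,0.05],[0,0,0.1],[0,0,0.1],[0,0,0]], "dr": [[0,0,0],[0,0,0],[0,0,0],[0,0,0]], "jaw": [0,0,0,1]}}

```text
t: 15.6
ee_pos: [0.6344, -0.1085, 0.1305]
ee_rot: [-2.181, 2.257, -0.009]
contact_force: [-0.0, -0.2, -0.1]
finger_gap: 0.0171
```

Run:
```python
from h import *
st(); shot("m",(215,345,105,225),f=5); shot("m",(130,260,145,255),"top",f=6)
a=np.load("m_top.npz")['p'].astype(int);b=np.load("top0.npz")['p'].astype(int)
print(abs(a-b).sum(2)[165:250,140:222].max(), (abs(a-b).sum(2)[165:250,140:222]>60).sum())
```

```text
t 15.6 pos [ 0.6344 -0.1085  0.1305] jawyaw -91.95 z [ 0.006 -0.002 -1.   ] F [-0.  -0.2 -0.1] gap 0.0171 q [-0.27  0.58  1.58 -0.    0.97  1.33]
335 2343
```

View pics/m_scene.png

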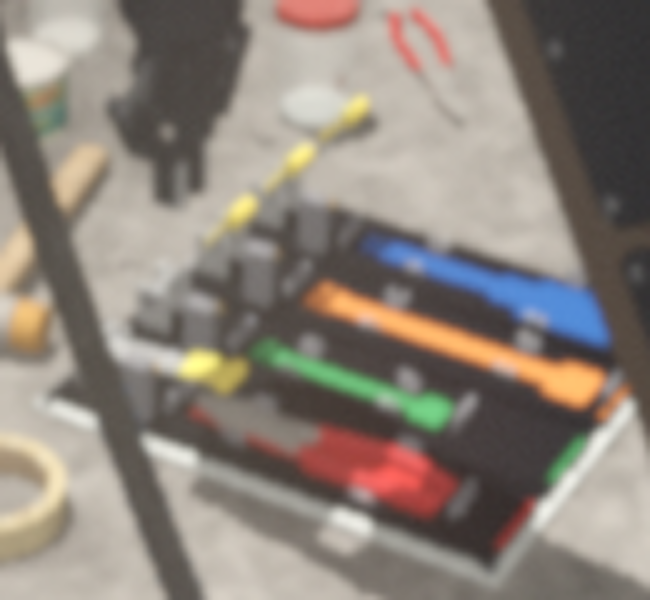

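View pics/m_top.png

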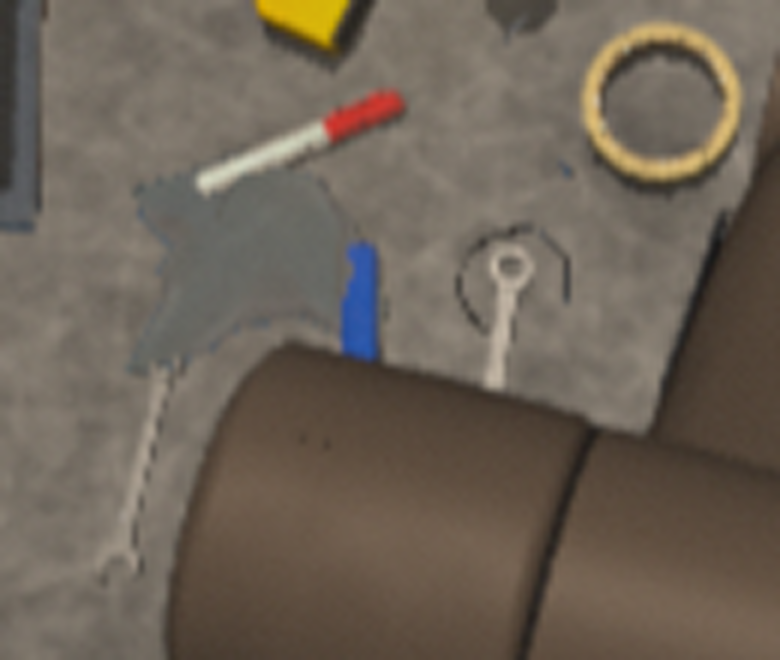

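Run:
```python
from seg import *
p=np.load("m_scene.npz")['p']
cv2.imwrite("pics/m3.png",cv2.resize(p[200:330,150:300,::-1],None,fx=5,fy=4.6,interpolation=cv2.INTER_CUBIC))
```

```text
(no output)
```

View pics/m3.png

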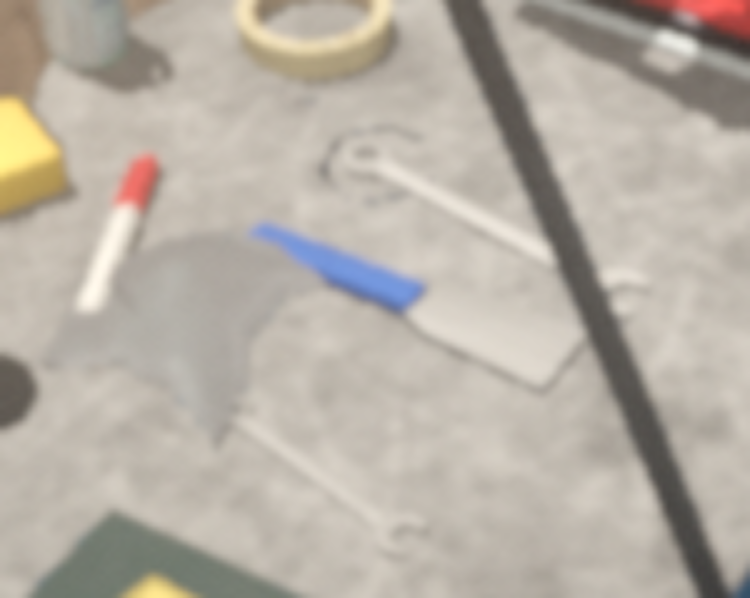

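Run:
```python
from seg import *
print("blade", ray("scene",[(150+545/5,200+385/4.6),(150+588/5,200+332/4.6)],.008).round(4))
print("handle start scene", ray("scene",[(150+415/5-.4,200+297/4.6-.4)],.012).round(4))
t=[(130+362.5/6-.4,145+247/6-.4),(130+360/6-.4,145+352/6-.4)]
print("handle top ctr", ray("top",t,.014).round(4))
```

```text
blade [[0.403  0.249  0.008 ]
 [0.4028 0.2027 0.008 ]]
handle start scene [[0.4964 0.2275 0.012 ]]
handle top ctr [[0.6016 0.2192 0.014 ]
 [0.5377 0.2205 0.014 ]]
```

Request:
{"name": "move_arm", "arguments": {"linear": [[-0.045,0.084,0],[-0.045,0.084,0],[-0.045,0.084,0],[-0.045,0.084,0],[-0.045,0.084,0],[-0.045,0.084,0],[0,0,-0.08],[0,0,-0.08],[0,0,0],[0,0,0]], "dr": [[0,0,-0.0107],[0,0,-0.0107],[0,0,-0.0107],[0,0,-0.0107],[0,0,-0.0107],[0,0,-0.0107],[0,0,0],[0,0,0],[0,0,0],[0,0,0]], "jaw": [0.6,0.6,0.6,0.6,0.6,0.6,0.6,0.6,0.6,0.6]}}

```text
t: 16.95
ee_pos: [0.4979, 0.1438, 0.0472]
ee_rot: [2.066, -2.366, -0.0]
contact_force: [0.1, 0.7, 0.3]
finger_gap: 0.0512
```

Run:
```python
from h import *
st(); shot("n",(195,315,155,275),f=5)
```

```text
t 16.95 pos [0.4979 0.1438 0.0472] jawyaw -97.74 z [-0.001 -0.    -1.   ] F [0.1 0.7 0.3] gap 0.0512 q [ 0.15  0.55  1.96 -0.    0.63  1.86]
```

View pics/n_scene.png

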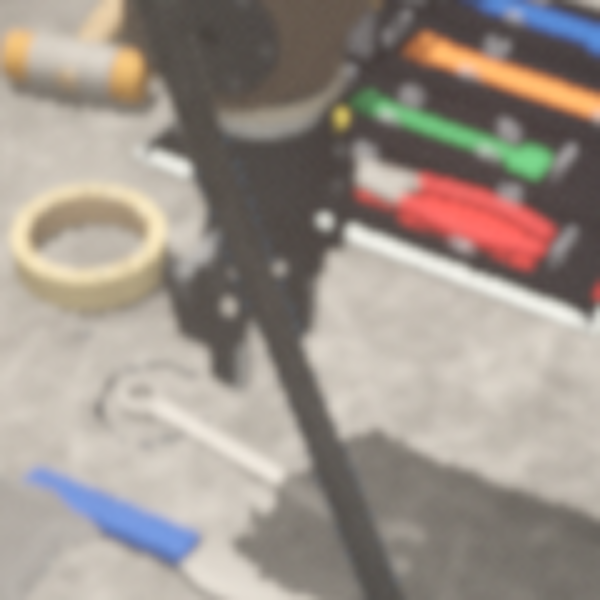

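Request:
{"name": "move_arm", "arguments": {"linear": [[0.003,-0.001,-0.05],[0,0,-0.05],[0,0,-0.04],[0,0,-0.0164],[0,0,0],[0,0,0],[0,0,0],[0,0,0],[0,0,0]], "dr": [[0,0,0],[0,0,0],[0,0,0],[0,0,0],[0,0,0],[0,0,0],[0,0,0],[0,0,0],[0,0,0]], "jaw": [0.6,0.6,0.6,0.6,0.6,0,0,0,0]}}

```text
t: 18.12
ee_pos: [0.4997, 0.1435, -0.0302]
ee_rot: [-2.066, 2.365, -0.001]
contact_force: [-1.4, 0.4, 8.3]
finger_gap: 0.0167
```

Request:
{"name": "move_arm", "arguments": {"linear": [[0,0,0.01],[0,0,0.03],[0,0,0.06],[0,0,0.06],[0,0,0.04],[0,0,0]], "dr": [[0,0,0],[0,0,0],[0,0,0],[0,0,0],[0,0,0],[0,0,0]], "jaw": [0,0,0,0,0,0]}}

```text
t: 18.88
ee_pos: [0.4999, 0.1435, 0.0706]
ee_rot: [-2.065, 2.364, -0.003]
contact_force: [-0.3, 0.6, -1.3]
finger_gap: 0.0162
```

Run:
```python
from h import *
st(); shot("o",(195,315,155,275),f=5)
```

```text
t 18.88 pos [0.4999 0.1435 0.0706] jawyaw -97.73 z [ 0.003  0.    -1.   ] F [-0.3  0.6 -1.3] gap 0.0162 q [ 0.15  0.51  1.94 -0.    0.68  1.86]
```

View pics/o_scene.png

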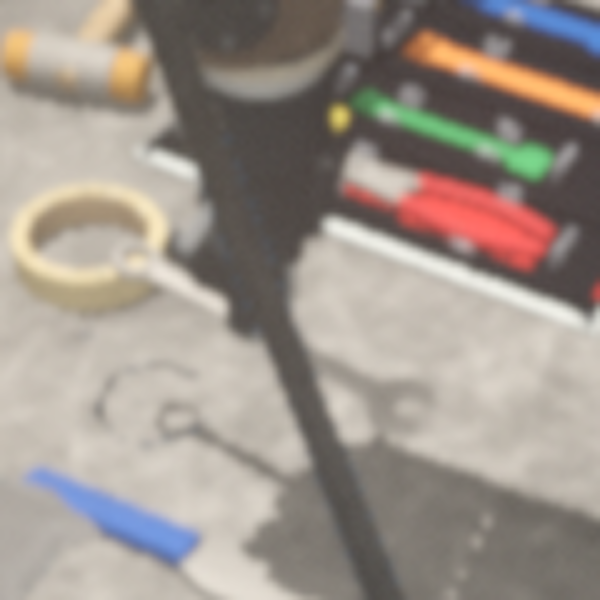

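Request:
{"name": "move_arm", "arguments": {"linear": [[0.0005,-0.0997,0.04],[0.0005,-0.0997,0.02],[0.0005,-0.0997,0],[0.0005,-0.0997,0],[0.0005,-0.0997,0],[0.0005,-0.0997,0],[0.0005,-0.0997,0],[0.0005,-0.0997,0],[0,0,-0.04],[0,0,0],[0,0,0]], "dr": [[0,0,0.008],[0,0,0.008],[0,0,0.008],[0,0,0.008],[0,0,0.008],[0,0,0.008],[0,0,0.008],[0,0,0.008],[0,0,0],[0,0,0],[0,0,0]], "jaw": [0,0,0,0,0,0,0,0,0,0,0]}}

```text
t: 20.3
ee_pos: [0.5012, -0.2549, 0.0786]
ee_rot: [2.183, -2.258, -0.001]
contact_force: [0.6, -0.2, -1.6]
finger_gap: 0.0163
```

Run:
```python
from h import *
st(); shot("p",(225,365,125,225),f=5); shot("p",(130,260,145,255),"top",f=6)
```

```text
t 20.3 pos [ 0.5012 -0.2549  0.0786] jawyaw -91.94 z [-0.001  0.    -1.   ] F [ 0.6 -0.2 -1.6] gap 0.0163 q [-0.59  0.55  1.83 -0.    0.76  1.02]
```

View pics/p_scene.png

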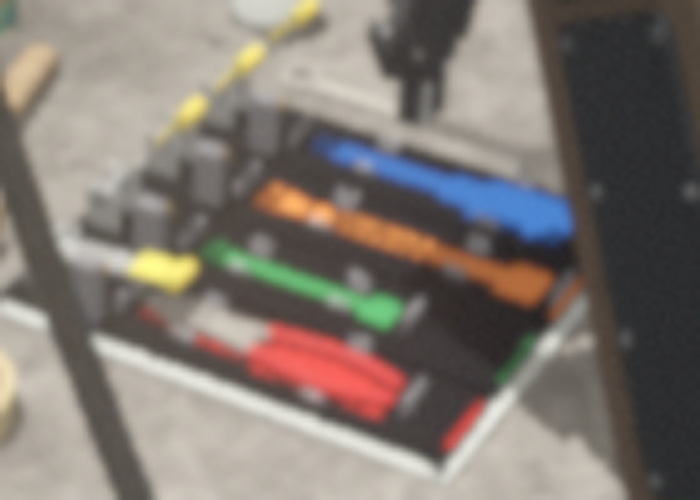

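View pics/p_top.png

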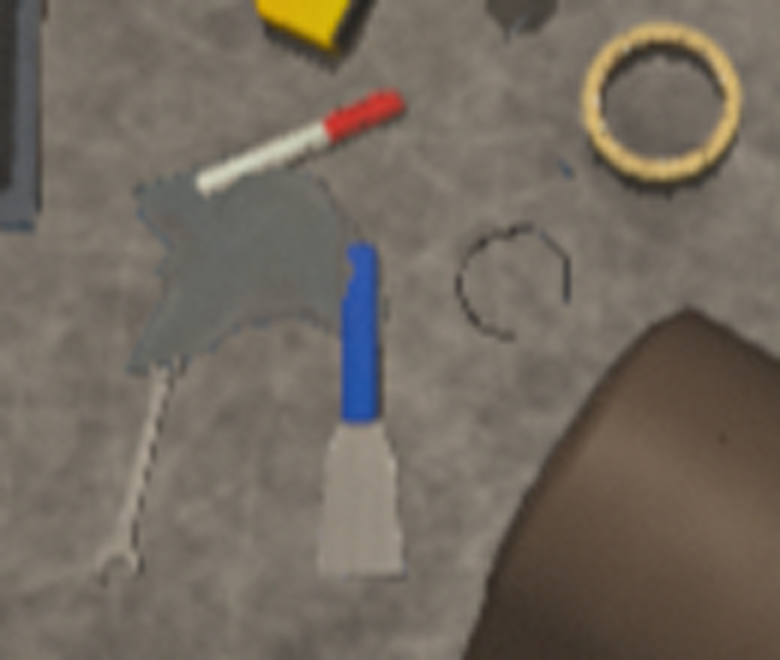

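Request:
{"name": "move_arm", "arguments": {"linear": [[0.002,-0.0008,-0.05],[0,0,-0.05],[0,0,-0.04],[0,0,-0.019],[0.01,0,0],[0,0,0],[0,0,0]], "dr": [[0,0,0],[0,0,0],[0,0,0],[0,0,0],[0,0,0],[0,0,0],[0,0,0]], "jaw": [0,0,0,0,0,0,0]}}

```text
t: 21.28
ee_pos: [0.5076, -0.2559, -0.0001]
ee_rot: [-2.183, 2.259, -0.002]
contact_force: [-0.3, 0.2, -1.5]
finger_gap: 0.0164
```

Run:
```python
from h import *
st(); shot("q",(245,355,125,205),f=7)
```

```text
t 21.27 pos [ 5.076e-01 -2.559e-01 -1.000e-04] jawyaw -91.96 z [ 0.001 -0.001 -1.   ] F [-0.3  0.2 -1.5] gap 0.0164 q [-0.58  0.68  1.86 -0.    0.6   1.02]
```

View pics/q_scene.png

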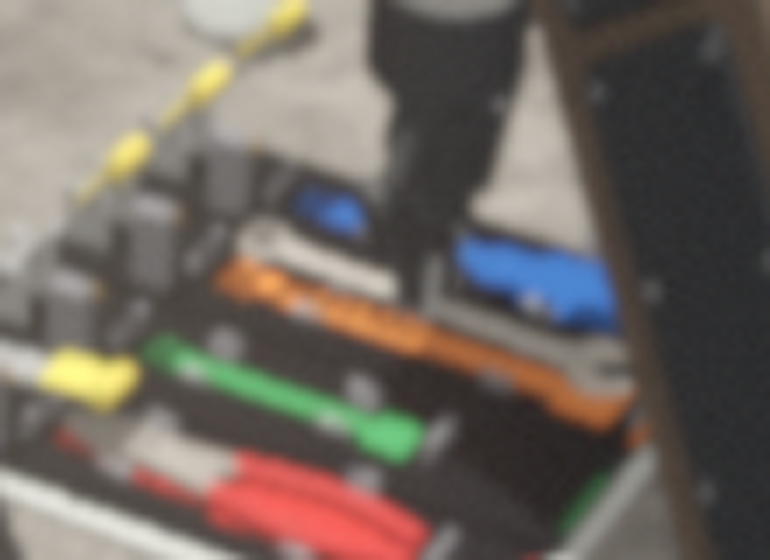

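Request:
{"name": "move_arm", "arguments": {"linear": [[0,0.001,-0.012],[0,0,-0.012],[0,0,-0.008],[0,0,0]], "dr": [[0,0,0],[0,0,0],[0,0,0],[0,0,0]], "jaw": [0,0,0,0]}}

```text
t: 21.82
ee_pos: [0.5071, -0.2552, -0.0163]
ee_rot: [2.183, -2.259, -0.0]
contact_force: [-3.1, 1.4, 10.6]
finger_gap: 0.0166
```

Request:
{"name": "move_arm", "arguments": {"linear": [[0,0,-0.002],[0,0,0]], "dr": [[0,0,0],[0,0,0]], "jaw": [0,0]}}

```text
t: 22.08
ee_pos: [0.5071, -0.2553, -0.0164]
ee_rot: [2.183, -2.259, 0.001]
contact_force: [-5.7, 3.4, 21.9]
finger_gap: 0.0158
```

Request:
{"name": "move_arm", "arguments": {"linear": [[0,0,0.003],[0,0,0],[0,0,0],[0,0,0],[0,0,0.05],[0,0,0.1],[0,0,0.1],[0,0,0.045],[0.06,-0.0035,0],[0.06,-0.0035,0],[0.06,-0.0035,0],[0.06,-0.0035,0],[0,0,0]], "dr": [[0,0,0],[0,0,0],[0,0,0],[0,0,0],[0,0,0],[0,0,0],[0,0,0],[0,0,0],[0,0,0],[0,0,0],[0,0,0],[0,0,0],[0,0,0]], "jaw": [0.5,0.5,0.5,0.5,0.5,0.5,0.5,0,0,0,0,0,0]}}

```text
t: 23.7
ee_pos: [0.6283, -0.2621, 0.1304]
ee_rot: [2.184, -2.258, -0.0]
contact_force: [0.1, 0.1, -0.5]
finger_gap: 0.0002
```

Run:
```python
from h import *
st(); shot("r",(225,365,95,215),f=5)
```

```text
t 23.7 pos [ 0.6283 -0.2621  0.1304] jawyaw -91.92 z [-0.  0. -1.] F [ 0.1  0.1 -0.5] gap 0.0002 q [-0.49  0.63  1.48 -0.    1.03  1.11]
```

View pics/r_scene.png

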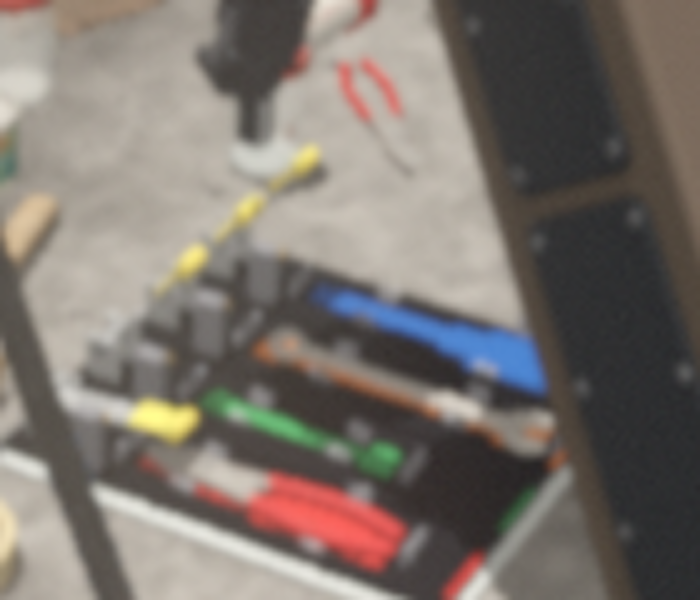

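Request:
{"name": "move_arm", "arguments": {"linear": [[0,0,-0.06],[0,0,-0.04],[0,0,-0.03],[0,0,-0.03],[0,0,-0.02],[0,0,-0.02],[0,0,-0.02],[0,0,-0.015],[0,0,-0.007],[0,0,-0.004],[0,0,0]], "dr": [[0,0,0],[0,0,0],[0,0,0],[0,0,0],[0,0,0],[0,0,0],[0,0,0],[0,0,0],[0,0,0],[0,0,0],[0,0,0]], "jaw": [0,0,0,0,0,0,0,0,0,0,0]}}

```text
t: 25.12
ee_pos: [0.6272, -0.2623, 0.0083]
ee_rot: [2.183, -2.259, -0.0]
contact_force: [-1.1, -0.0, 4.2]
finger_gap: 0.0002
```

Request:
{"name": "move_arm", "arguments": {"linear": [[0,0,-0.005],[0,0,0]], "dr": [[0,0,0],[0,0,0]], "jaw": [0,0]}}

```text
t: 25.38
ee_pos: [0.6274, -0.2624, 0.0058]
ee_rot: [-2.183, 2.259, -0.001]
contact_force: [-1.6, -1.0, 5.0]
finger_gap: 0.0
```

Request:
{"name": "move_arm", "arguments": {"linear": [[0,0,-0.004],[0,0,-0.003],[0,0,0]], "dr": [[0,0,0],[0,0,0],[0,0,0]], "jaw": [0,0,0]}}

```text
t: 25.75
ee_pos: [0.6274, -0.2625, 0.0035]
ee_rot: [-2.183, 2.259, -0.001]
contact_force: [-4.9, 1.1, 14.9]
finger_gap: -0.0002
```

Request:
{"name": "move_arm", "arguments": {"linear": [[0,0,0.05],[0,0,0.1],[0,0,0.1],[0,0,0]], "dr": [[0,0,0],[0,0,0],[0,0,0],[0,0,0]], "jaw": [0,0,0,0.6]}}

```text
t: 26.25
ee_pos: [0.6288, -0.263, 0.1312]
ee_rot: [-2.182, 2.258, -0.01]
contact_force: [-0.2, -0.2, -0.7]
finger_gap: 0.0174
```

Run:
```python
from h import *
st(); shot("s",(225,365,95,215),f=5); shot("s",(130,260,145,255),"top",f=6)
def P(U,V,z): return ray("top",[(130+(U+.5)/6-.5,145+(V+.5)/6-.5)],z)[0,:2]
for a in [(363,243,.014),(361,422,.014),(361,577,.008),(318,572,.008),(404,576,.008)]: print(a,P(*a).round(4))
```

```text
t 26.25 pos [ 0.6288 -0.263   0.1312] jawyaw -91.97 z [ 0.006 -0.003 -1.   ] F [-0.2 -0.2 -0.7] gap 0.0174 q [-0.49  0.63  1.48 -0.    1.02  1.11]
(363, 243, 0.014) [0.6042 0.219 ]
(361, 422, 0.014) [0.4956 0.2198]
(361, 577, 0.008) [0.4042 0.2204]
(318, 572, 0.008) [0.4078 0.2459]
(404, 576, 0.008) [0.4042 0.195 ]
```

View pics/s_scene.png

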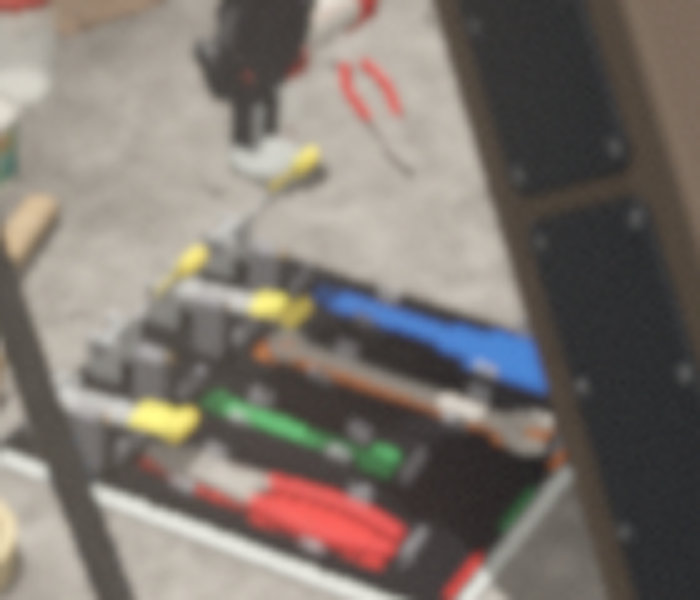

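View pics/s_top.png

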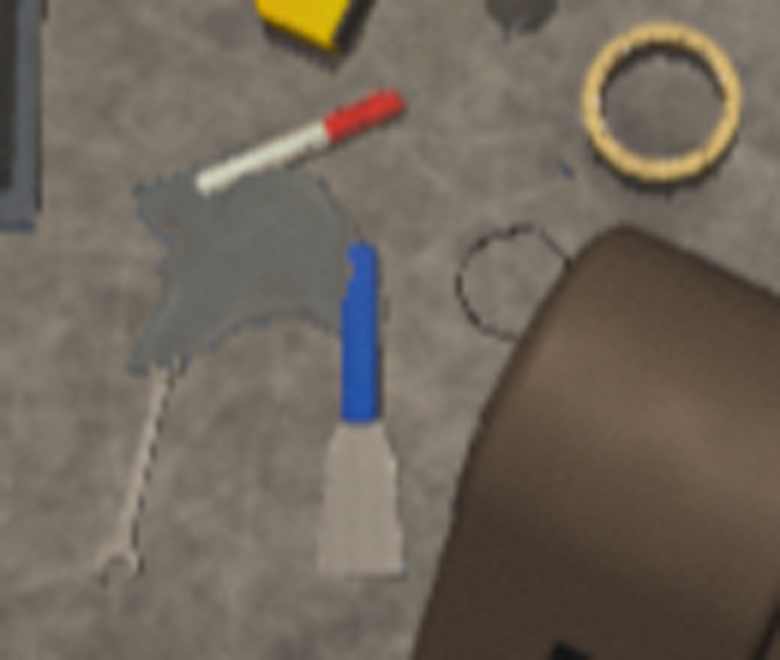

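Request:
{"name": "move_arm", "arguments": {"linear": [[-0.0243,0.1073,0],[-0.0243,0.1073,0],[-0.0243,0.1073,0],[-0.0243,0.1073,0],[-0.0243,0.1073,0],[-0.0243,0.1073,0],[-0.0243,0.1073,0],[-0.0243,0.1073,0],[-0.0243,0.1073,0],[0,0,-0.09],[0,0,-0.08],[0,0,0],[0,0,0]], "dr": [[0,0,0.0021],[0,0,0.0021],[0,0,0.0021],[0,0,0.0021],[0,0,0.0021],[0,0,0.0021],[0,0,0.0021],[0,0,0.0021],[0,0,0.0021],[0,0,0],[0,0,0],[0,0,0],[0,0,0]], "jaw": [0.6,0.6,0.6,0.6,0.6,0.6,0.6,0.6,0.6,0.6,0.6,0.6,0.6]}}

```text
t: 27.98
ee_pos: [0.5181, 0.2205, 0.0426]
ee_rot: [2.216, -2.227, -0.0]
contact_force: [0.4, -0.6, 0.6]
finger_gap: 0.051
```

Run:
```python
from h import *
st(); shot("u",(165,295,185,305),f=5)
```

```text
t 27.98 pos [0.5181 0.2205 0.0426] jawyaw -90.28 z [-0. -0. -1.] F [ 0.4 -0.6  0.6] gap 0.051 q [ 0.29  0.6   1.85 -0.    0.68  1.86]
```

View pics/u_scene.png

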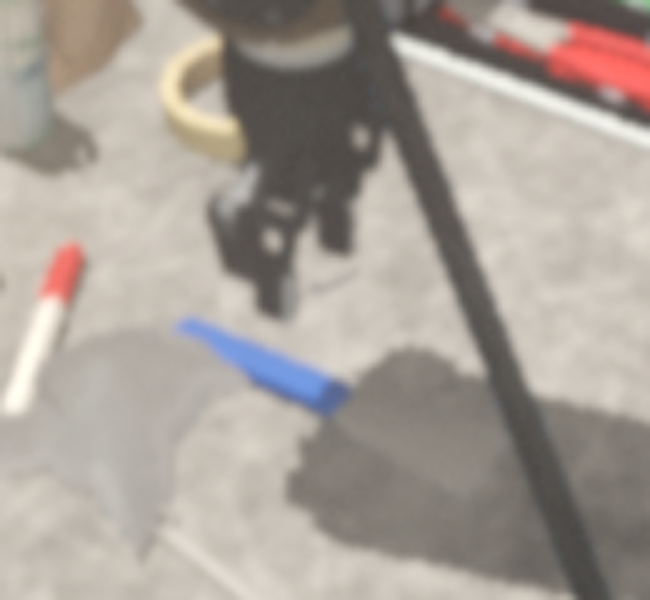

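Request:
{"name": "move_arm", "arguments": {"linear": [[0.002,0,-0.05],[0,0,-0.05],[0,0,-0.03],[0,0,-0.013],[0,0,0],[0,0,0],[0,0,0],[0,0,0],[0,0,0]], "dr": [[0,0,0],[0,0,0],[0,0,0],[0,0,0],[0,0,0],[0,0,0],[0,0,0],[0,0,0],[0,0,0]], "jaw": [0.6,0.6,0.6,0.6,0.6,0,0,0,0]}}

```text
t: 29.15
ee_pos: [0.5193, 0.2207, -0.0283]
ee_rot: [-2.216, 2.226, -0.001]
contact_force: [-1.1, 0.3, 6.1]
finger_gap: 0.02
```

Gripped. I'll slide it out from the rag's edge just above the bench, then lift.

Request:
{"name": "move_arm", "arguments": {"linear": [[0,0,0.006],[-0.03,-0.03,0],[-0.03,-0.04,0],[0,-0.04,0.02],[0,0,0.08],[0,0,0.1],[0,0,0.05],[0,0,0]], "dr": [[0,0,0],[0,0,0],[0,0,0],[0,0,0],[0,0,0],[0,0,0],[0,0,0],[0,0,0]], "jaw": [0,0,0,0,0,0,0,0]}}

```text
t: 30.15
ee_pos: [0.4897, 0.1657, 0.1006]
ee_rot: [-2.214, 2.224, -0.003]
contact_force: [-0.1, 0.2, -2.3]
finger_gap: 0.02
```

Run:
```python
from h import *
st(); shot("v",(165,315,145,295),f=4)
```

```text
t 30.15 pos [0.4897 0.1657 0.1006] jawyaw -90.27 z [ 0.004  0.001 -1.   ] F [-0.1  0.2 -2.3] gap 0.02 q [ 0.2   0.46  1.93 -0.    0.75  1.77]
```

View pics/v_scene.png

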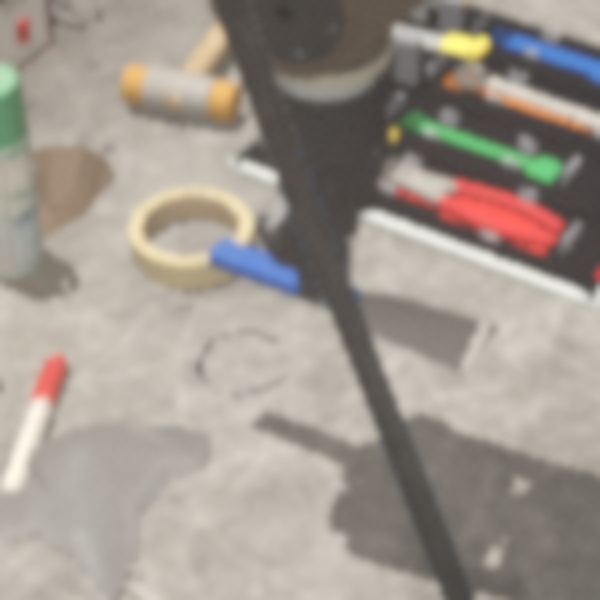

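Request:
{"name": "move_arm", "arguments": {"linear": [[0.007,-0.1108,0.03],[0.007,-0.1108,0],[0.007,-0.1108,0],[0.007,-0.1108,0],[0.007,-0.1108,0],[0.007,-0.1108,0],[0.007,-0.1108,0],[0.007,-0.1108,0],[0.007,-0.1108,0],[0,0,-0.08],[0,0,0],[0,0,0]], "dr": [[0,0,-0.0021],[0,0,-0.0021],[0,0,-0.0021],[0,0,-0.0021],[0,0,-0.0021],[0,0,-0.0021],[0,0,-0.0021],[0,0,-0.0021],[0,0,-0.0021],[0,0,0],[0,0,0],[0,0,0]], "jaw": [0,0,0,0,0,0,0,0,0,0,0,0]}}

```text
t: 31.7
ee_pos: [0.5205, -0.3325, 0.0738]
ee_rot: [2.183, -2.259, -0.001]
contact_force: [0.1, 0.1, -0.1]
finger_gap: 0.02
```

Run:
```python
from h import *
st(); shot("w",(225,365,105,205),f=5); shot("w",(130,260,145,255),"top",f=6)
```

```text
t 31.7 pos [ 0.5205 -0.3325  0.0738] jawyaw -91.94 z [-0.001  0.    -1.   ] F [ 0.1  0.1 -0.1] gap 0.02 q [-0.68  0.62  1.69 -0.    0.83  0.93]
```

View pics/w_scene.png

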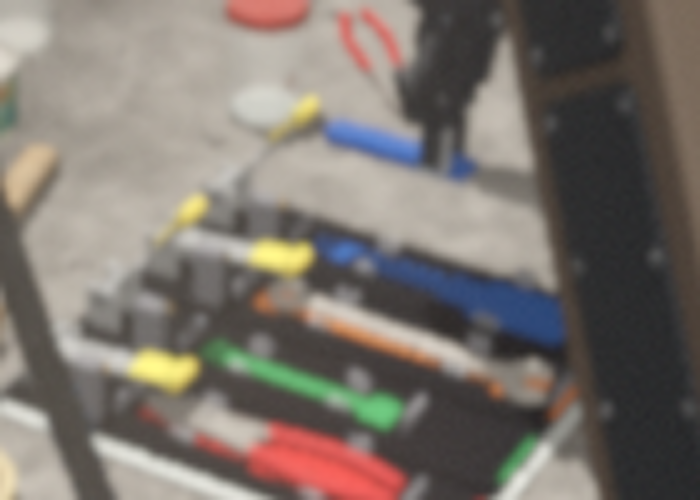

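View pics/w_top.png

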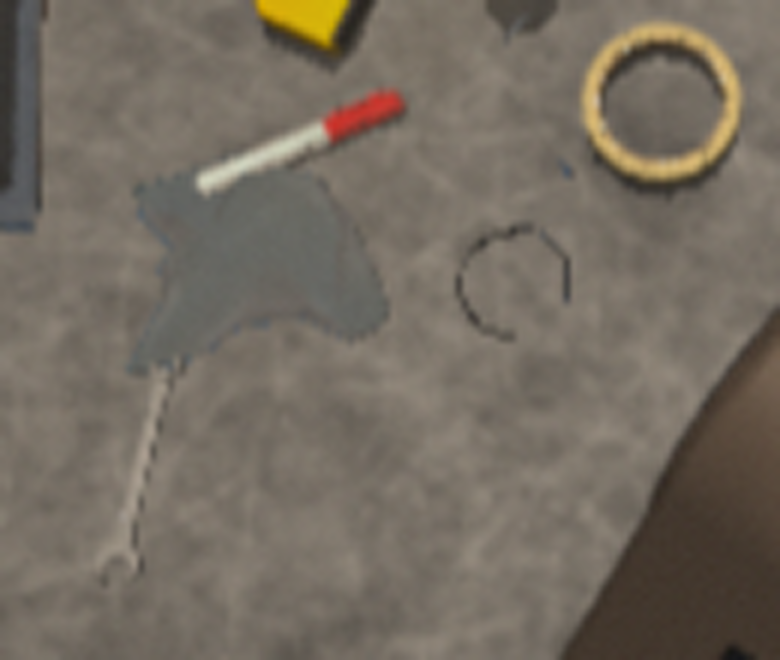

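Run:
```python
from h import *
print(proj("scene",[[.6055,-.3354,.111]]), (225+325/5,105+130/5))
p=np.load("w_scene.npz")['p'];cv2.imwrite("pics/w2.png",cv2.resize(p[115:165,275:340,::-1],None,fx=10,fy=10,interpolation=cv2.INTER_CUBIC))
```

```text
[[290.95431274 129.43239492]] (290.0, 131.0)
```

View pics/w2.png

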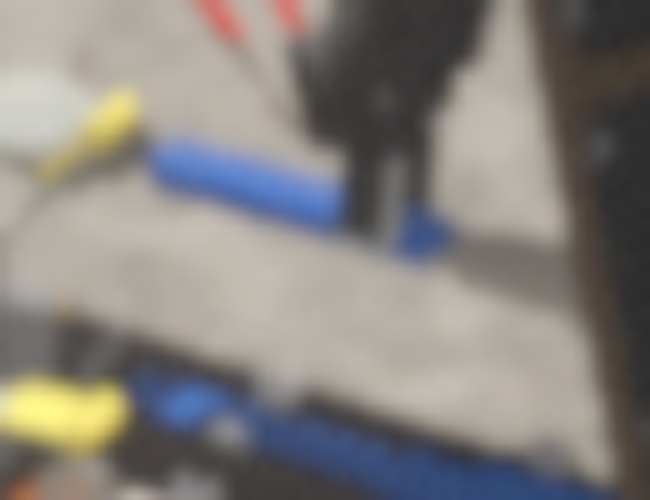

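Request:
{"name": "move_arm", "arguments": {"linear": [[0.001,-0.0005,-0.05],[0,0,-0.05],[0,0,-0.03],[0,0,-0.0136],[0.012,0,0],[0,0,0],[0,0,0]], "dr": [[0,0,0],[0,0,0],[0,0,0],[0,0,0],[0,0,0],[0,0,0],[0,0,0]], "jaw": [0,0,0,0,0,0,0]}}

```text
t: 32.67
ee_pos: [0.5272, -0.3334, 0.0025]
ee_rot: [-2.183, 2.259, -0.002]
contact_force: [-0.6, -0.7, -1.9]
finger_gap: 0.0203
```

Run:
```python
from h import *
st(); shot("x",(275,355,115,185),f=8)
```

```text
t 32.67 pos [ 0.5272 -0.3334  0.0025] jawyaw -91.96 z [ 0.001 -0.001 -1.   ] F [-0.6 -0.7 -1.9] gap 0.0203 q [-0.67  0.72  1.72 -0.    0.7   0.94]
```

View pics/x_scene.png

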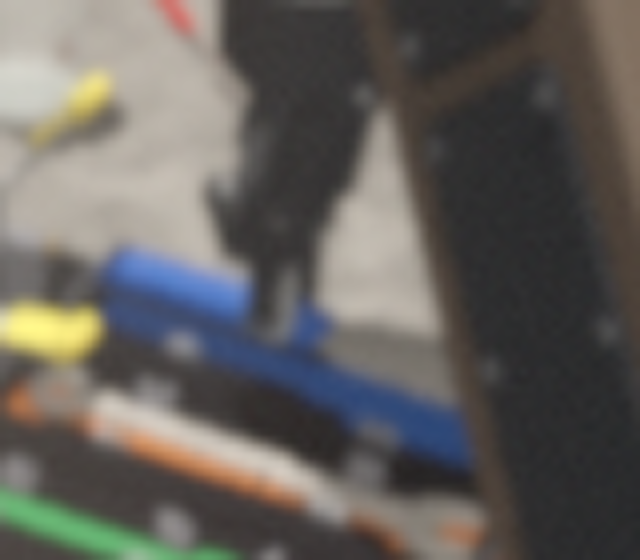

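Request:
{"name": "move_arm", "arguments": {"linear": [[0,0.0005,-0.012],[0,0,-0.012],[0,0,-0.008],[0,0,0]], "dr": [[0,0,0],[0,0,0],[0,0,0],[0,0,0]], "jaw": [0,0,0,0]}}

```text
t: 33.22
ee_pos: [0.5268, -0.3331, -0.0143]
ee_rot: [2.183, -2.259, -0.0]
contact_force: [0.3, 0.2, -0.4]
finger_gap: 0.0203
```

Request:
{"name": "move_arm", "arguments": {"linear": [[0,0,-0.003],[0,0,0]], "dr": [[0,0,0],[0,0,0]], "jaw": [0,0]}}

```text
t: 33.48
ee_pos: [0.5269, -0.3331, -0.0144]
ee_rot: [2.183, -2.259, 0.001]
contact_force: [-4.5, 3.0, 15.3]
finger_gap: 0.0202
```

Request:
{"name": "move_arm", "arguments": {"linear": [[0,0,0.004],[0,0,0],[0,0,0],[0,0,0],[0,0,0.05],[0,0,0.1],[0,0,0.1],[0,0,0.04],[0.0506,-0.0032,0],[0.0506,-0.0032,0],[0.0506,-0.0032,0],[0.0506,-0.0032,0],[0,0,0]], "dr": [[0,0,0],[0,0,0],[0,0,0],[0,0,0],[0,0,0],[0,0,0],[0,0,0],[0,0,0],[0,0,0],[0,0,0],[0,0,0],[0,0,0],[0,0,0]], "jaw": [0.5,0.5,0.5,0.5,0.5,0.5,0.5,0,0,0,0,0,0]}}

```text
t: 35.1
ee_pos: [0.629, -0.3392, 0.1307]
ee_rot: [2.184, -2.258, -0.0]
contact_force: [-0.5, -0.1, 0.9]
finger_gap: -0.0
```

Run:
```python
from h import *
st(); shot("y",(235,365,85,205),f=5)
```

```text
t 35.1 pos [ 0.629  -0.3392  0.1307] jawyaw -91.92 z [-0.  0. -1.] F [-0.5 -0.1  0.9] gap -0.0 q [-0.59  0.68  1.38 -0.    1.08  1.02]
```

View pics/y_scene.png

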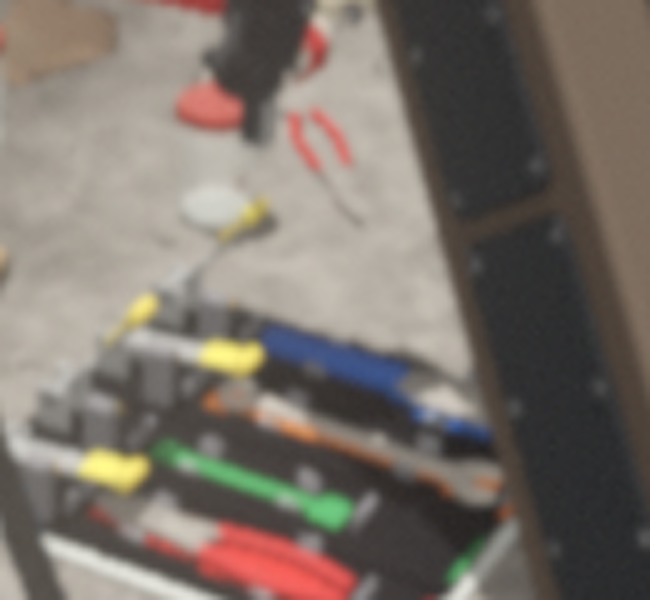

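Scraper is seated; pressing the blue keeper next.

Request:
{"name": "move_arm", "arguments": {"linear": [[0,0,-0.06],[0,0,-0.04],[0,0,-0.03],[0,0,-0.03],[0,0,-0.02],[0,0,-0.02],[0,0,-0.02],[0,0,-0.015],[0,0,-0.007],[0,0,-0.007],[0,0,0]], "dr": [[0,0,0],[0,0,0],[0,0,0],[0,0,0],[0,0,0],[0,0,0],[0,0,0],[0,0,0],[0,0,0],[0,0,0],[0,0,0]], "jaw": [0,0,0,0,0,0,0,0,0,0,0]}}

```text
t: 36.52
ee_pos: [0.6281, -0.3395, 0.0069]
ee_rot: [2.183, -2.259, 0.0]
contact_force: [-1.3, -0.6, 4.9]
finger_gap: 0.0
```

Request:
{"name": "move_arm", "arguments": {"linear": [[0,0,-0.006],[0,0,-0.003],[0,0,0]], "dr": [[0,0,0],[0,0,0],[0,0,0]], "jaw": [0,0,0]}}

```text
t: 36.9
ee_pos: [0.6283, -0.3397, 0.004]
ee_rot: [-2.183, 2.259, -0.002]
contact_force: [-4.2, 1.8, 13.2]
finger_gap: 0.0001
```

Request:
{"name": "move_arm", "arguments": {"linear": [[0,0,-0.002],[0,0,0],[0,0,0.05],[0,0,0.1],[0,0,0.1],[0,0,0]], "dr": [[0,0,0],[0,0,0],[0,0,0],[0,0,0],[0,0,0],[0,0,0]], "jaw": [0,0,0,0,0,0.6]}}

```text
t: 37.65
ee_pos: [0.6296, -0.3403, 0.1308]
ee_rot: [-2.182, 2.258, -0.011]
contact_force: [0.0, -0.3, -0.2]
finger_gap: 0.0173
```

Run:
```python
from h import *
st(); shot("z",(235,365,85,205),f=5); shot("z",(130,260,145,255),"top",f=6)
def P(U,V,z): return ray("top",[(130+(U+.5)/6-.5,145+(V+.5)/6-.5)],z)[0,:2]
a=np.load("z_top.npz")['p'].astype(int);b=np.load("w_top.npz")['p'].astype(int)
print((abs(a-b).sum(2)[170:250,135:220]>60).sum())
```

```text
t 37.65 pos [ 0.6296 -0.3403  0.1308] jawyaw -91.97 z [ 0.006 -0.004 -1.   ] F [ 0.  -0.3 -0.2] gap 0.0173 q [-0.59  0.68  1.38  0.    1.07  1.02]
19
```

View pics/z_scene.png

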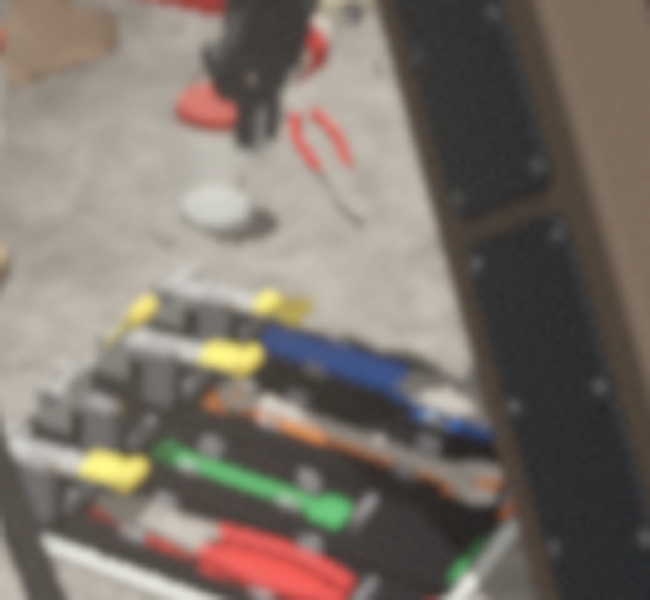

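View pics/z_top.png

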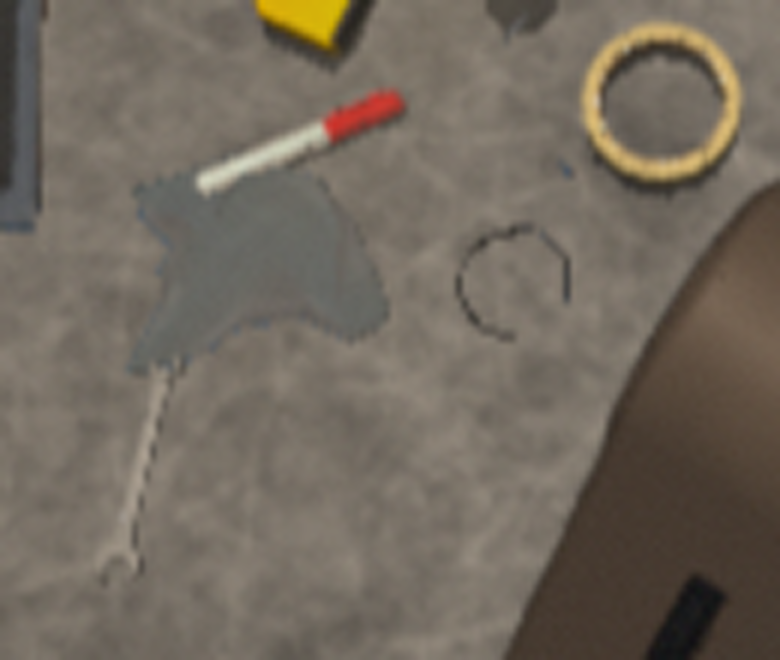

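Run:
```python
from h import *
from scipy.spatial import cKDTree
K=[(.414,.436,.676),(.322,.446,.455),(.272,.448,.334),(.207,.422,.066)]
P=pts("scene",np.load("u_scene.npz")['d']).reshape(-1,3)
T=pts("top",np.load("w_top.npz")['d']).reshape(-1,3) # j1=-.68
c=[]
for a,b in zip(K,K[1:]): c+= [np.array(a)*(1-t)+np.array(b)*t for t in np.linspace(0,1,30)]
c=np.array(c)
for name,Q,j in(("scene",P,.29),("top",T,-.68)):
    # arm points: near, z>.15, within radius .9, exclude cord
    r=np.hypot(Q[:,0],Q[:,1])
    ca,sa=np.cos(-j),np.sin(-j); L=np.c_[ca*Q[:,0]-sa*Q[:,1],sa*Q[:,0]+ca*Q[:,1],Q[:,2]]
    m=(Q[:,2]>.16)&(Q[:,2]<1.2)&(L[:,0]>-.1)&(L[:,0]<.75)&(abs(L[:,1])<.3)
    if name=="scene": m&=cKDTree(c).query(Q)[0]>.06
    A=L[m]
    for x in np.arange(0,.75,.1):
        s=A[abs(A[:,0]-x)<.05]
        if len(s)>20: print(name,"fwd",x.round(2),"left max",np.percentile(s[:,1],[1,98]).round(3),"z",np.percentile(s[:,2],[2,98]).round(2),len(s))
    for t in(.52,.6):
        R2=np.c_[np.cos(t)*A[:,0]-np.sin(t)*A[:,1],np.sin(t)*A[:,0]+np.cos(t)*A[:,1],A[:,2]]
        d=cKDTree(R2).query(c)[0]; print(name,"j1",t,"min dist to cord",d.min().round(3), c[d.argmin()].round(3))
```

```text
scene fwd 0.0 left max [-0.06   0.259] z [0.17 0.39] 5196
scene fwd 0.1 left max [0.19  0.255] z [0.19 0.53] 7278
scene fwd 0.2 left max [0.187 0.254] z [0.34 0.66] 8968
scene fwd 0.3 left max [0.1   0.257] z [0.49 0.74] 9454
scene fwd 0.4 left max [0.075 0.256] z [0.43 0.74] 4529
scene fwd 0.5 left max [0.055 0.292] z [0.19 0.75] 3527
scene fwd 0.6 left max [0.016 0.296] z [0.17 0.7 ] 1626
scene fwd 0.7 left max [0.173 0.295] z [0.16 0.39] 537
scene j1 0.52 min dist to cord 0.051 [0.414 0.436 0.676]
scene j1 0.6 min dist to cord 0.059 [0.325 0.446 0.463]
top fwd 0.0 left max [-0.067  0.242] z [0.25 0.39] 3202
top fwd 0.1 left max [-0.098  0.245] z [0.2  0.53] 2405
top fwd 0.2 left max [0.143 0.247] z [0.53 0.67] 2230
top fwd 0.3 left max [-0.005  0.247] z [0.67 0.74] 6457
top fwd 0.4 left max [-0.005  0.244] z [0.61 0.74] 4080
top fwd 0.5 left max [0.006 0.128] z [0.46 0.61] 1536
top fwd 0.6 left max [0.008 0.296] z [0.39 1.02] 1874
top fwd 0.7 left max [0.023 0.231] z [0.39 1.01] 614
top j1 0.52 min dist to cord 0.091 [0.363 0.442 0.554]
top j1 0.6 min dist to cord 0.051 [0.338 0.444 0.493]
```

Run:
```python
from h import *
from scipy.spatial import cKDTree
W=np.load("w_top.npz");T=pts("top",W['d']).reshape(-1,3)
S=pts("scene",np.load("w_scene.npz")['d']).reshape(-1,3)
ok=lambda Q:(Q[:,2]>.1)&(Q[:,2]<1.3)&(Q[:,1]>.2)&(Q[:,0]>.05)&(Q[:,0]<.65)&(Q[:,1]<.75)
E=np.vstack([T[ok(T)&(W['d'].ravel()>0)],S[ok(S)]])
print(len(E))
for lo,hi in((.1,.3),(.3,.5),(.5,.7),(.7,.9),(.9,1.3)):
    s=E[(E[:,2]>=lo)&(E[:,2]<hi)]; print(lo,len(s),np.percentile(s,[1,99],axis=0).round(2).tolist() if len(s) else '')
    n=s[(s[:,1]<.47)&(s[:,0]<.6)]; print("   near",np.percentile(n,[1,50,99],axis=0).round(2).tolist() if len(n) else '')
j=-.68;r=np.hypot(T[:,0],T[:,1]);ca,sa=np.cos(-j),np.sin(-j); L=np.c_[ca*T[:,0]-sa*T[:,1],sa*T[:,0]+ca*T[:,1],T[:,2]]
A=L[(L[:,2]>.16)&(L[:,2]<.9)&(L[:,0]>-.1)&(L[:,0]<.6)&(L[:,1]<.26)&(L[:,1]>-.12)&(T[:,1]<.2)]
for t in(.4,.52,.57):
    R2=np.c_[np.cos(t)*A[:,0]-np.sin(t)*A[:,1],np.sin(t)*A[:,0]+np.cos(t)*A[:,1],A[:,2]]
    d,i=cKDTree(R2).query(E); k=d.argmin(); print(t,d.min().round(3),E[k].round(3),A[i[k]].round(3))
```

```text
44157
0.1 17282 [[0.08, 0.2, 0.1], [0.65, 0.74, 0.28]]
   near [[0.07, 0.2, 0.11], [0.13, 0.23, 0.22], [0.58, 0.47, 0.3]]
0.3 4338 [[0.26, 0.44, 0.31], [0.65, 0.7, 0.49]]
   near [[0.15, 0.2, 0.3], [0.31, 0.45, 0.41], [0.35, 0.46, 0.5]]
0.5 7202 [[0.35, 0.38, 0.51], [0.64, 0.57, 0.7]]
   near [[0.34, 0.37, 0.5], [0.4, 0.44, 0.64], [0.6, 0.45, 0.7]]
0.7 14294 [[0.43, 0.37, 0.7], [0.64, 0.57, 0.86]]
   near [[0.43, 0.36, 0.7], [0.49, 0.4, 0.78], [0.6, 0.47, 0.86]]
0.9 1041 [[0.64, 0.2, 1.0], [0.65, 0.31, 1.04]]
   near 
0.4 0.072 [0.063 0.201 0.202] [0.07  0.133 0.204]
0.52 0.083 [0.347 0.436 0.496] [0.536 0.128 0.477]
0.57 0.056 [0.347 0.436 0.496] [0.536 0.128 0.477]
```

Request:
{"name": "move_arm", "arguments": {"linear": [[-0.023,0.1061,0],[-0.023,0.1061,0],[-0.023,0.1061,0],[-0.023,0.1061,0],[-0.023,0.1061,0],[-0.023,0.1061,0],[-0.023,0.1061,0],[-0.023,0.1061,-0.05],[-0.023,0.1061,-0.05],[-0.023,0.1061,-0.05],[-0.023,0.1061,-0.02],[0,0,0]], "dr": [[0,0,-0.0086],[0,0,-0.0086],[0,0,-0.0086],[0,0,-0.0086],[0,0,-0.0086],[0,0,-0.0086],[0,0,-0.0086],[0,0,-0.0086],[0,0,-0.0086],[0,0,-0.0086],[0,0,-0.0086],[0,0,0]], "jaw": [0.6,0.6,0.6,0.6,0.6,0.6,0.6,0.6,0.6,0.6,0.6,0.6]}}

```text
t: 39.25
ee_pos: [0.4992, 0.2466, 0.039]
ee_rot: [2.012, -2.408, -0.002]
contact_force: [0.0, -1.2, 0.8]
finger_gap: 0.0512
```

Run:
```python
from h import *
st(); shot("A",None,f=1.5)
shot("A",None,"top",f=1.5)
```

```text
t 39.25 pos [0.4992 0.2466 0.039 ] jawyaw -100.25 z [-0.004 -0.001 -1.   ] F [ 0.  -1.2  0.8] gap 0.0512 q [0.34 0.6  1.87 0.   0.67 2.09]
```

View pics/A_scene.png

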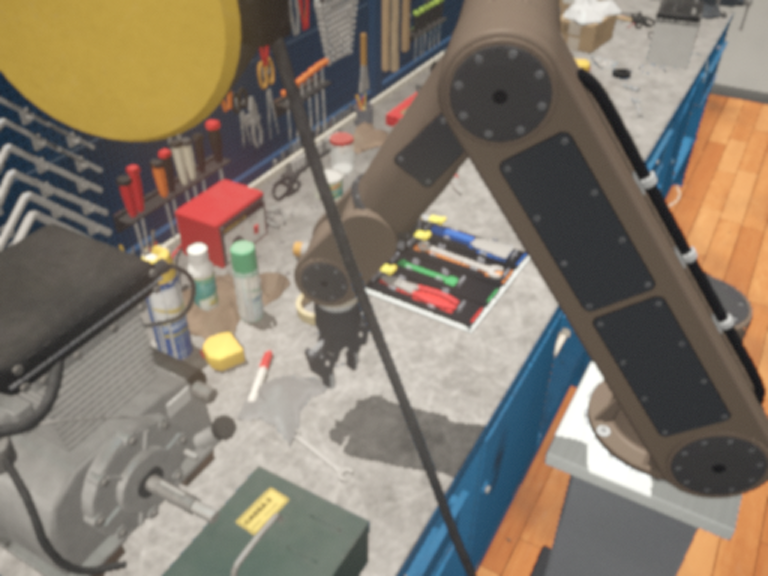

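View pics/A_top.png

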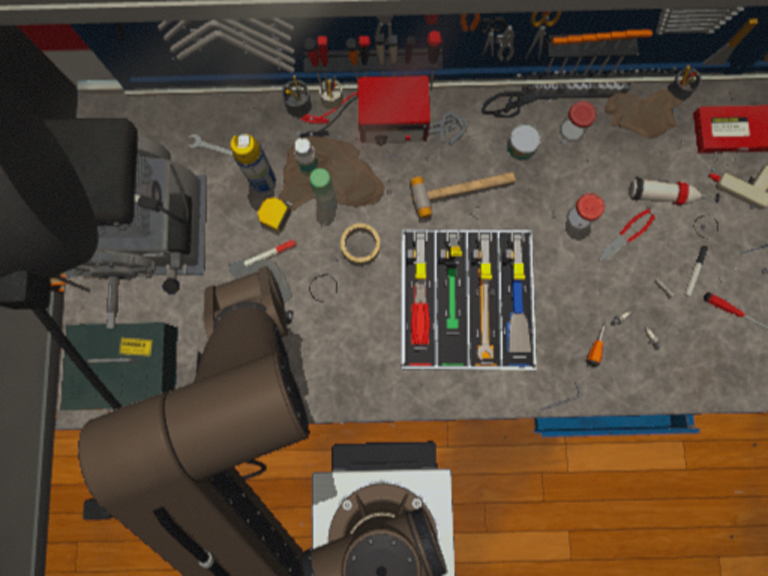

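Run:
```python
from h import *
from scipy.spatial import cKDTree
K=[(.414,.436,.676),(.322,.446,.455),(.272,.448,.334),(.207,.422,.066)]
c=np.vstack([np.linspace(a,b,30) for a,b in zip(K,K[1:])])
z=np.load("A_top.npz");D=pts("top",z['d']);w=pts("top",np.load("w_top.npz")['d'])
new=(abs(np.load("A_top.npz")['d']-np.load("w_top.npz")['d'])>.03)&(z['d']>0)&(D[...,2]>.1)&(D[...,2]<.9)
A=D[new]; A=A[A[:,1]>-.02]
s=np.load("A_scene.npz")['d'];s0=np.load("scene0.npz")['d'];B=pts("scene",s)
nb=(s>0)&(abs(s-s0)>.05)&(s<s0)&(B[...,2]>.1)&(B[...,1]>-.02)
A=np.vstack([A,B[nb]])
E=np.vstack([c,w[(w[...,2]>.45)&(w[...,1]>.3)&(w[...,0]>.3)&(w[...,0]<.65)&(w[...,2]<1)&(w[...,1]<.6)]])
print(len(A),len(E),"leftmost",np.percentile(A,[0.5,99.5],axis=0).round(3).tolist())
j0=.34
for dj in(0,.09,.18,.22,.26):
    Rm=np.array([[np.cos(dj),-np.sin(dj),0],[np.sin(dj),np.cos(dj),0],[0,0,1]])
    d,i=cKDTree(A@Rm.T).query(E);o=np.argsort(d)[:1]
    print(dj,d[o].round(3),E[o].round(3),(A@Rm.T)[i[o]].round(3), "cord only",d[:len(c)].min().round(3),c[d[:len(c)].argmin()].round(3))
```

```text
60317 6442 leftmost [[-0.122, 0.086, 0.134], [0.531, 0.366, 0.744]]
0 [0.001] [[0.502 0.387 0.824]] [[0.502 0.386 0.823]] cord only 0.012 [0.398 0.438 0.638]
0.09 [0.002] [[0.469 0.409 0.759]] [[0.467 0.409 0.759]] cord only 0.038 [0.392 0.438 0.623]
0.18 [0.003] [[0.429 0.448 0.756]] [[0.428 0.449 0.759]] cord only 0.039 [0.414 0.436 0.676]
0.22 [0.027] [[0.429 0.448 0.756]] [[0.41  0.466 0.759]] cord only 0.049 [0.414 0.436 0.676]
0.26 [0.048] [[0.334 0.439 0.46 ]] [[0.355 0.4   0.444]] cord only 0.058 [0.325 0.446 0.463]
```

Run:
```python
from h import *
from scipy.spatial import cKDTree
K=[(.414,.436,.676),(.322,.446,.455),(.272,.448,.334),(.207,.422,.066)]
c=np.vstack([np.linspace(a,b,30) for a,b in zip(K,K[1:])])
z=np.load("A_top.npz");D=pts("top",z['d']);w=pts("top",np.load("w_top.npz")['d'])
new=(abs(z['d']-np.load("w_top.npz")['d'])>.03)&(z['d']>0)&(D[...,2]>.1)&(D[...,2]<.9)
import scipy.ndimage as nd
new=nd.binary_opening(new,iterations=3)
A=D[new]; A=A[A[:,1]>-.02]
s=np.load("A_scene.npz")['d'];s0=np.load("scene0.npz")['d'];B=pts("scene",s)
nb=nd.binary_opening((s>0)&(abs(s-s0)>.05)&(s<s0)&(B[...,2]>.1)&(B[...,1]>-.02),iterations=3)
A=np.vstack([A,B[nb]])
E=np.vstack([c,w[(w[...,2]>.45)&(w[...,1]>.3)&(w[...,0]>.3)&(w[...,0]<.65)&(w[...,2]<1)&(w[...,1]<.6)]])
A=A[cKDTree(E).query(A)[0]>.04]
print("ext",A.min(0).round(3),A.max(0).round(3))
for dj in(0,.09,.18,.22,.26):
    Rm=np.array([[np.cos(dj),-np.sin(dj),0],[np.sin(dj),np.cos(dj),0],[0,0,1]])
    d,i=cKDTree(A@Rm.T).query(E);o=[d.argmin()]
    print(dj,d[o].round(3),E[o].round(3),(A@Rm.T)[i[o]].round(3), "cord only",d[:len(c)].min().round(3),c[d[:len(c)].argmin()].round(3))
```

```text
ext [-0.144 -0.008  0.101] [0.561 0.37  0.748]
0 [0.128] [[0.393 0.429 0.631]] [[0.289 0.364 0.667]] cord only 0.134 [0.392 0.438 0.623]
0.09 [0.125] [[0.366 0.433 0.548]] [[0.357 0.308 0.536]] cord only 0.134 [0.357 0.442 0.539]
0.18 [0.086] [[0.336 0.437 0.47 ]] [[0.377 0.365 0.447]] cord only 0.097 [0.328 0.445 0.47 ]
0.22 [0.067] [[0.334 0.439 0.46 ]] [[0.362 0.38  0.447]] cord only 0.077 [0.325 0.446 0.463]
0.26 [0.048] [[0.334 0.439 0.46 ]] [[0.355 0.4   0.444]] cord only 0.058 [0.325 0.446 0.463]
```

Request:
{"name": "move_arm", "arguments": {"linear": [[-0.0127,0.0683,0],[-0.0127,0.0683,0],[-0.0127,0.0683,-0.02],[0,0,0],[0,0,0]], "dr": [[0,0,-0.0065],[0,0,-0.0065],[0,0,-0.0065],[0,0,0],[0,0,0]], "jaw": [0.6,0.6,0.6,0.6,0.6]}}

```text
t: 39.98
ee_pos: [0.4829, 0.3452, 0.0313]
ee_rot: [1.97, -2.446, 0.0]
contact_force: [-0.7, -0.3, 0.3]
finger_gap: 0.0512
```

Run:
```python
from h import *
st(); shot("B",(150,280,195,325),f=4.5)
```

```text
t 39.98 pos [0.4829 0.3452 0.0313] jawyaw -102.29 z [-0.001 -0.    -1.   ] F [-0.7 -0.3  0.3] gap 0.0512 q [ 0.51  0.65  1.78 -0.    0.71  2.3 ]
```

View pics/B_scene.png

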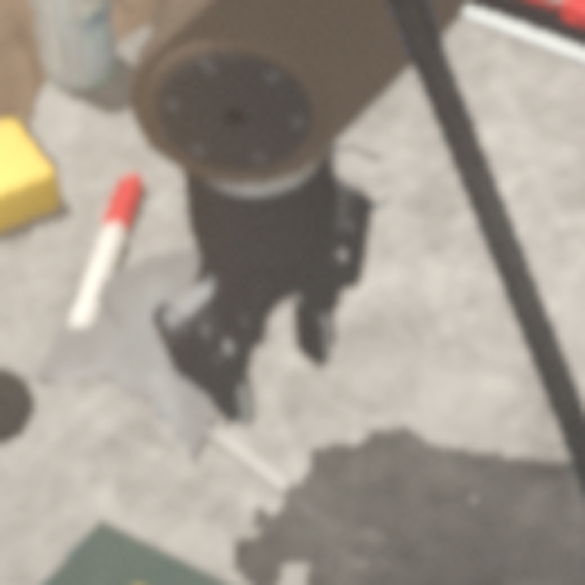

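Request:
{"name": "move_arm", "arguments": {"linear": [[-0.0058,0.0076,-0.03],[0,0,-0.04],[0,0,-0.035],[0,0,-0.017],[0,0,0],[0,0,0]], "dr": [[0,0,0.003],[0,0,0],[0,0,0],[0,0,0],[0,0,0],[0,0,0]], "jaw": [0.6,0.6,0.6,0.6,0.6,0.6]}}

```text
t: 40.78
ee_pos: [0.4799, 0.3505, -0.0292]
ee_rot: [-1.977, 2.441, -0.0]
contact_force: [-0.3, -0.0, -0.1]
finger_gap: 0.0512
```

Request:
{"name": "move_arm", "arguments": {"linear": [[0,0,0],[0,0,0],[0,0,0],[0,0,0],[0,0,0]], "dr": [[0,0,0],[0,0,0],[0,0,0],[0,0,0],[0,0,0]], "jaw": [0,0,0,0,0]}}

```text
t: 41.4
ee_pos: [0.4797, 0.3503, -0.0296]
ee_rot: [1.978, -2.441, 0.0]
contact_force: [-0.6, 0.6, 0.4]
finger_gap: -0.0002
```

Request:
{"name": "move_arm", "arguments": {"linear": [[0,0,0],[0,0,0],[0,0,0],[0,0,0]], "dr": [[0,0,0],[0,0,0],[0,0,0],[0,0,0]], "jaw": [0.5,0.5,0.5,0.5]}}

```text
t: 41.9
ee_pos: [0.4797, 0.3503, -0.0296]
ee_rot: [1.978, -2.441, 0.0]
contact_force: [-0.9, -0.3, 0.1]
finger_gap: 0.0429
```

Run:
```python
from h import *
st(); shot("C",(170,270,215,315),f=6)
```

```text
t 41.9 pos [ 0.4797  0.3503 -0.0296] jawyaw -101.97 z [ 0. -0. -1.] F [-0.9 -0.3  0.1] gap 0.0429 q [ 0.52  0.75  1.81 -0.    0.59  2.3 ]
```

View pics/C_scene.png

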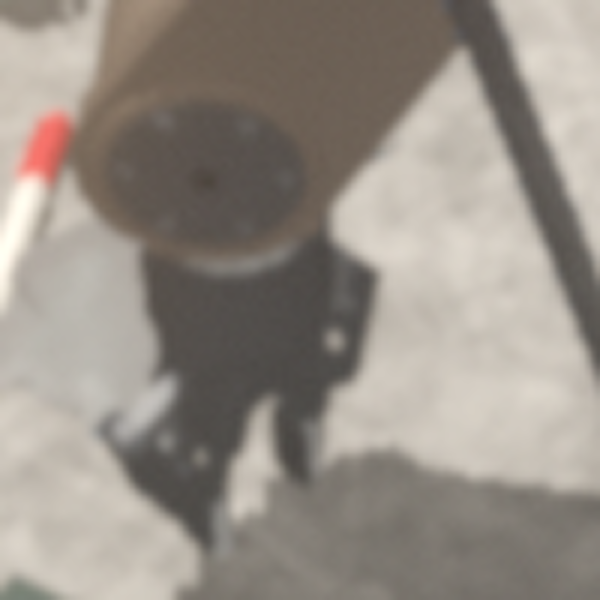

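Run:
```python
from h import *
print(proj("scene",[[.4093,.3642,.003],[.48,.349,.003],[.5296,.3384,.003]]))
p=np.load("C_scene.npz")['p'][250:320,180:270].astype(float)
p=np.clip((p-60)*2.2,0,255).astype(np.uint8)
cv2.imwrite("pics/C2.png",cv2.resize(p[:,:,::-1],None,fx=8,fy=8,interpolation=cv2.INTER_CUBIC))
D=pts("scene",np.load("C_scene.npz")['d'])[...,2]
# fingertip heights
Q=pts("scene",np.load("C_scene.npz")['d'])
for u,v in[(206,303),(206,305),(206,300),(220,292),(219,295),(220,288)]: print((u,v),Q[v,u].round(3))
im=np.clip((D[250:320,180:270]+.01)/.04*255,0,255).astype(np.uint8)
cv2.imwrite("pics/C3.png",cv2.applyColorMap(cv2.resize(im,None,fx=8,fy=8,interpolation=cv2.INTER_NEAREST),cv2.COLORMAP_JET))
```

```text
[[233.49051527 315.47232629]
 [212.70063554 299.74227444]
 [198.86687745 289.30280248]]
(206, 303) [0.476 0.382 0.027]
(206, 305) [0.479 0.379 0.016]
(206, 300) [0.477 0.38  0.037]
(220, 292) [0.469 0.331 0.021]
(219, 295) [0.475 0.328 0.002]
(220, 288) [0.467 0.333 0.039]
```

View pics/C2.png

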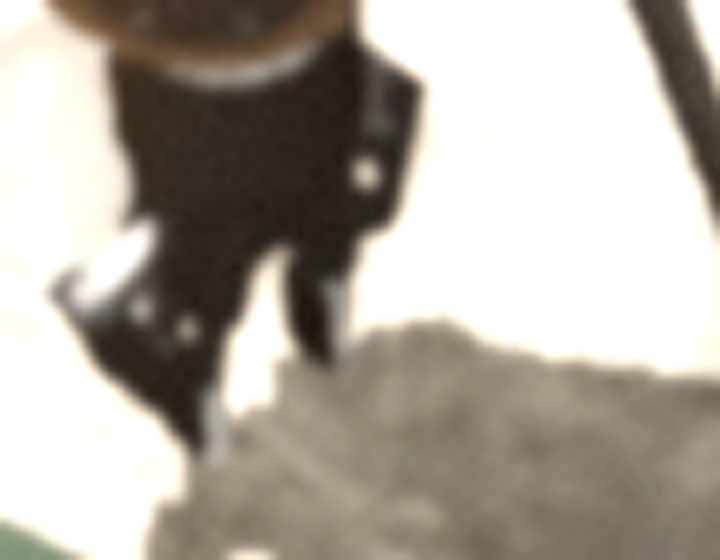

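View pics/C3.png

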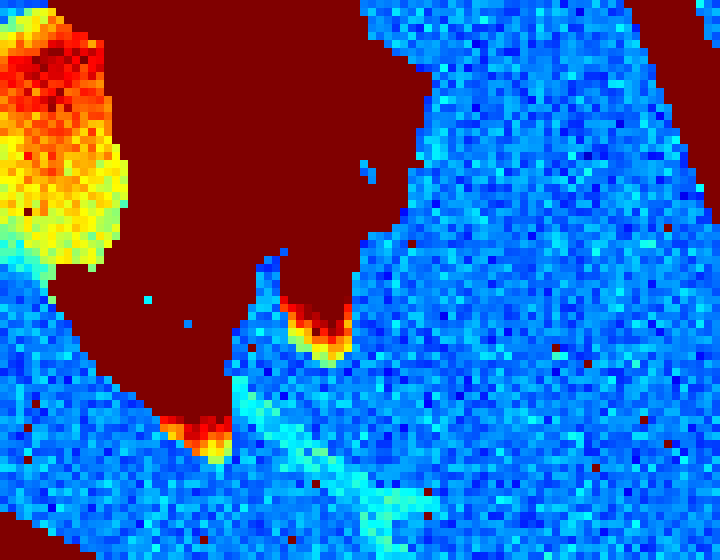

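Request:
{"name": "move_arm", "arguments": {"linear": [[0,0,-0.007],[0,0,-0.0055],[0,0,0],[0,0,0],[0,0,0],[0,0,0],[0,0,0],[0,0,0]], "dr": [[0,0,0],[0,0,0],[0,0,0],[0,0,0],[0,0,0],[0,0,0],[0,0,0],[0,0,0]], "jaw": [0.5,0.5,0.5,0,0,0,0,0]}}

```text
t: 42.95
ee_pos: [0.4799, 0.3505, -0.0354]
ee_rot: [-1.977, 2.44, -0.0]
contact_force: [-0.2, 1.0, 5.0]
finger_gap: 0.0115
```

Request:
{"name": "move_arm", "arguments": {"linear": [[0,0,0.004],[-0.03,-0.01,0],[-0.03,-0.03,0],[0,-0.04,0],[0,-0.05,0.03],[0,-0.05,0.08],[0,0,0.08],[0,0,0.06],[0,0,0]], "dr": [[0,0,0],[0,0,0],[0,0,0],[0,0,0],[0,0,0],[0,0,0],[0,0,0],[0,0,0],[0,0,0]], "jaw": [0,0,0,0,0,0,0,0,0]}}

```text
t: 44.08
ee_pos: [0.4511, 0.26, 0.093]
ee_rot: [-1.974, 2.439, -0.002]
contact_force: [-0.1, -1.5, -2.0]
finger_gap: 0.0117
```

Run:
```python
from h import *
st(); shot("D",(150,300,165,315),f=4)
```

```text
t 44.08 pos [0.4511 0.26   0.093 ] jawyaw -102.01 z [ 0.004  0.001 -1.   ] F [-0.1 -1.5 -2. ] gap 0.0117 q [ 0.4   0.48  1.92 -0.    0.73  2.18]
```

View pics/D_scene.png

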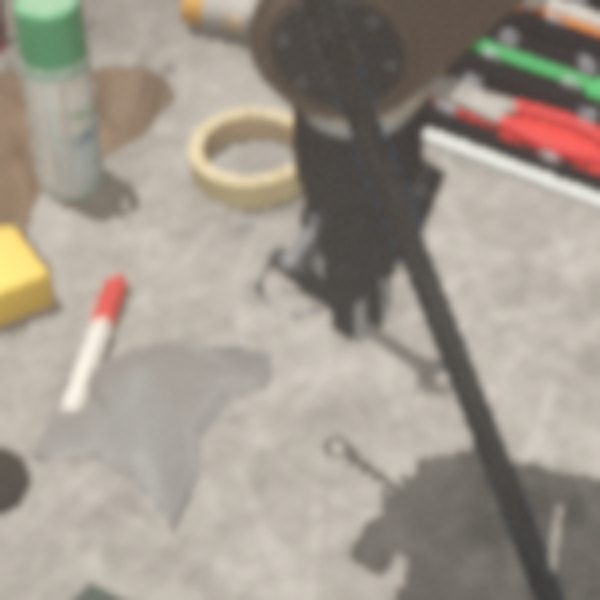

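Request:
{"name": "move_arm", "arguments": {"linear": [[0.0222,-0.1098,0],[0.0222,-0.1098,0],[0.0222,-0.1098,0],[0.0222,-0.1098,0],[0.0222,-0.1098,0],[0.0222,-0.1098,0],[0.0222,-0.1098,0],[0.0222,-0.1098,0],[0,0,-0.06],[0,0,0],[0,0,0]], "dr": [[0,0,0.014],[0,0,0.014],[0,0,0.014],[0,0,0.014],[0,0,0.014],[0,0,0.014],[0,0,0.014],[0,0,0.014],[0,0,0],[0,0,0],[0,0,0]], "jaw": [0,0,0,0,0,0,0,0,0,0,0]}}

```text
t: 45.5
ee_pos: [0.5383, -0.1785, 0.061]
ee_rot: [2.185, -2.257, -0.002]
contact_force: [1.0, 0.4, -0.6]
finger_gap: 0.012
```

Run:
```python
from h import *
st(); shot("E",(225,365,115,215),f=5)
p=np.load("A_top.npz")['p']; cv2.imwrite("pics/A2.png",cv2.resize(p[150:250,262:362,::-1],None,fx=6,fy=6,interpolation=cv2.INTER_CUBIC))
```

```text
t 45.5 pos [ 0.5383 -0.1785  0.061 ] jawyaw -91.86 z [-0.001  0.    -1.   ] F [ 1.   0.4 -0.6] gap 0.012 q [-0.44  0.58  1.83 -0.    0.73  1.17]
```

View pics/E_scene.png

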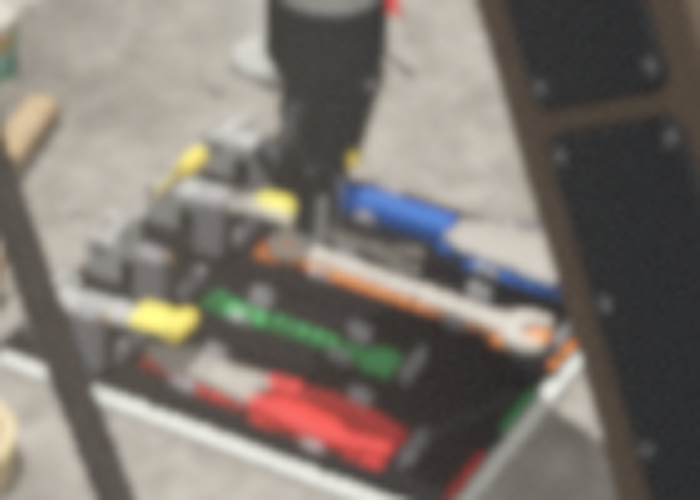

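View pics/A2.png

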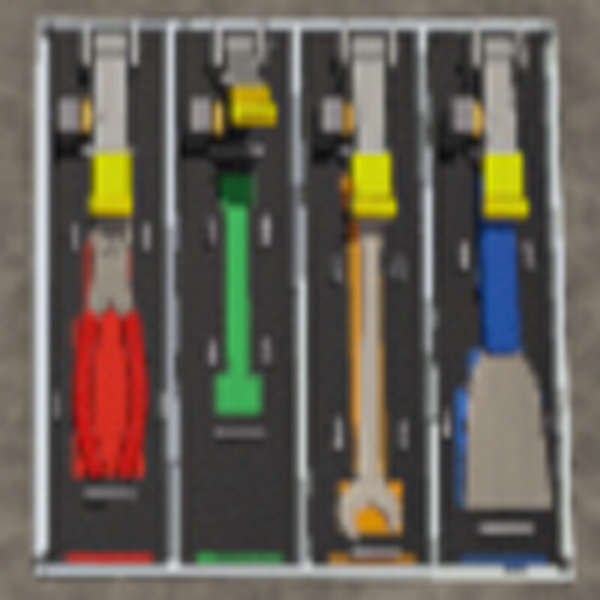

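```bash
cat > chk.py <<'E'
from seg import *
yaw=-.034
ex=np.array([np.cos(yaw),np.sin(yaw)]);ey=np.array([-ex[1],ex[0]])
def B(U,V,z,o=(262,150),f=6):
    q=ray("top",[(o[0]+(U+.5)/f-.5,o[1]+(V+.5)/f-.5)],z)[0,:2]; return np.array([q@ex,q@ey])
E
python3 - <<'E'
from chk import *
S={'red':(.5316,-.0838),'green':(.5513,-.161),'orange':(.5158,-.2381),'blue':(.5231,-.3153)}
def r(n,col,U,V,z): print(n,((B(U,V,z)-S[col])*1000).round(1))
r("scr blade near L",'blue',465,506,.022);r("scr blade near R",'blue',551,506,.022);r("blade mid L",'blue',466,400,.022);r("blade R",'blue',546,400,.022)
r("handle L low",'blue',481,350,.024);r("handle R low",'blue',521,350,.024);r("handle L hi",'blue',480,228,.024);r("handle R hi",'blue',517,228,.024)
r("outline L near",'blue',455,500,.014)
r("w17 shank L low",'orange',358,470,.02);r("w17 R low",'orange',383,470,.02);r("w17 L hi",'orange',359,235,.02);r("w17 R hi",'orange',383,235,.02);r("w17 near end",'orange',370,534,.02)
r("pl near L",'red',74,478,.022);r("pl near R",'red',146,478,.022);r("pl jaw L",'red',92,270,.022);r("pl jaw R",'red',131,270,.022)
# horns
r("horn blue near L",'blue',447,422,.02)
p=np.load("A_top.npz")['p']; cv2.imwrite("pics/A3.png",cv2.resize(p[180:245,330:362,::-1],None,fx=14,fy=9.2,interpolation=cv2.INTER_CUBIC))
E
```

```text
scr blade near L [-98.7  22.5]
scr blade near R [-98.2 -27.8]
blade mid L [-36.2  20.4]
blade R [-35.8 -26.7]
handle L low [-6.6 11.2]
handle R low [ -6.4 -12.4]
handle L hi [66.8  9.9]
handle R hi [ 67.  -12.2]
outline L near [-94.5  26.8]
w17 shank L low [-70.6   7.3]
w17 R low [-70.5  -7.4]
w17 L hi [70.   4.3]
w17 R hi [ 70.1 -10.1]
w17 near end [-108.1    0.9]
pl near L [-92.9  20.1]
pl near R [-92.5 -22.2]
pl jaw L [31.2  9.7]
pl jaw R [ 31.4 -13.6]
horn blue near L [-49.1  31.5]
```

View pics/A3.png

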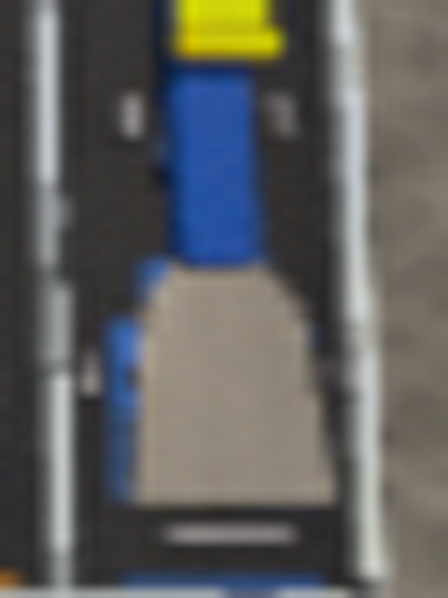

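Request:
{"name": "move_arm", "arguments": {"linear": [[0.003,0.001,-0.05],[0,0,-0.05],[0,0,-0.032],[0.011,0,0],[0,0,0],[0,0,0]], "dr": [[0,0,-0.001],[0,0,0],[0,0,0],[0,0,0],[0,0,0],[0,0,0]], "jaw": [0,0,0,0,0,0]}}

```text
t: 46.3
ee_pos: [0.5459, -0.1785, -0.004]
ee_rot: [-2.183, 2.259, -0.002]
contact_force: [0.1, 0.3, -0.6]
finger_gap: 0.0118
```

Run:
```python
from h import *
st(); shot("F",(235,335,135,205),f=8)
```

```text
t 46.3 pos [ 0.5459 -0.1785 -0.004 ] jawyaw -91.97 z [ 0.001 -0.001 -1.   ] F [ 0.1  0.3 -0.6] gap 0.0118 q [-0.43  0.69  1.85 -0.    0.6   1.17]
```

View pics/F_scene.png

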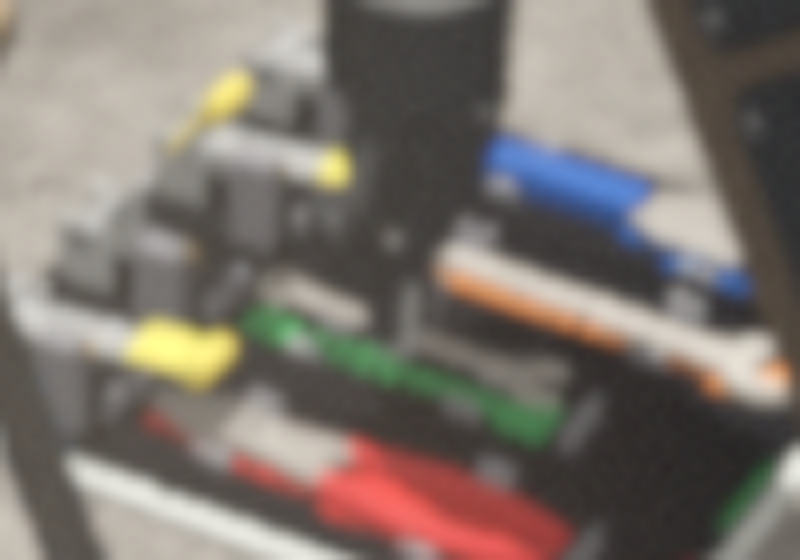

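Looks good; lower to the floor (expected ee −0.021).

Request:
{"name": "move_arm", "arguments": {"linear": [[-0.001,0.001,-0.012],[0,0,-0.012],[0,0,-0.008],[0,0,0]], "dr": [[0,0,0],[0,0,0],[0,0,0],[0,0,0]], "jaw": [0,0,0,0]}}

```text
t: 46.85
ee_pos: [0.5448, -0.1778, -0.0212]
ee_rot: [2.182, -2.259, -0.001]
contact_force: [0.3, 0.5, 0.2]
finger_gap: 0.0116
```

Request:
{"name": "move_arm", "arguments": {"linear": [[0,0,-0.002],[0,0,0]], "dr": [[0,0,0],[0,0,0]], "jaw": [0,0]}}

```text
t: 47.1
ee_pos: [0.5449, -0.1778, -0.0214]
ee_rot: [2.183, -2.259, 0.0]
contact_force: [-1.9, 0.3, 6.3]
finger_gap: 0.0118
```

Request:
{"name": "move_arm", "arguments": {"linear": [[0,0,0.002],[0,0,0],[0,0,0],[0,0,0],[0,0,0.05],[0,0,0.1],[0,0,0.1],[0,0,0.05],[0.0588,-0.0035,0],[0.0588,-0.0035,0],[0.0588,-0.0035,0],[0,0,0],[0,0,0]], "dr": [[0,0,0],[0,0,0],[0,0,0],[0,0,0],[0,0,0],[0,0,0],[0,0,0],[0,0,0],[0,0,0],[0,0,0],[0,0,0],[0,0,0],[0,0,0]], "jaw": [0.45,0.45,0.45,0.45,0.45,0.45,0.45,0,0,0,0,0,0]}}

```text
t: 48.72
ee_pos: [0.6324, -0.1829, 0.1288]
ee_rot: [2.182, -2.259, -0.001]
contact_force: [0.3, 0.2, -0.1]
finger_gap: 0.0002
```

Run:
```python
from h import *
st(); shot("G",(225,345,105,215),f=5)
```

```text
t 48.73 pos [ 0.6324 -0.1829  0.1288] jawyaw -91.97 z [-0.001  0.    -1.   ] F [ 0.3  0.2 -0.1] gap 0.0002 q [-0.38  0.6   1.54 -0.    1.    1.22]
```

View pics/G_scene.png

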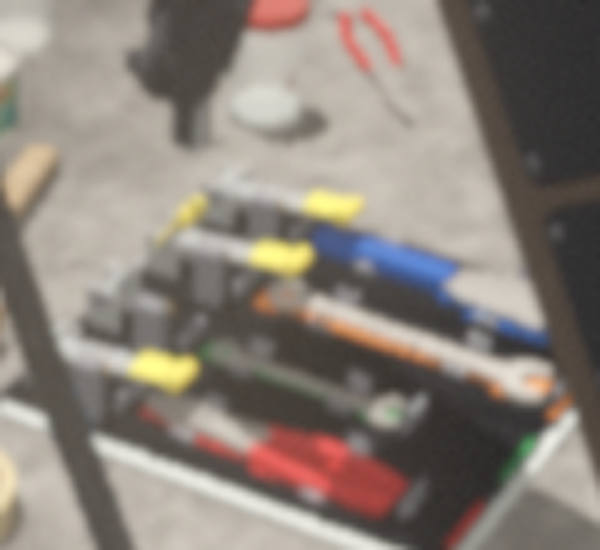

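Request:
{"name": "move_arm", "arguments": {"linear": [[0,0,-0.06],[0,0,-0.04],[0,0,-0.03],[0,0,-0.03],[0,0,-0.02],[0,0,-0.02],[0,0,-0.02],[0,0,-0.012],[0,0,-0.007],[0,0,-0.006],[0,0,0]], "dr": [[0,0,0],[0,0,0],[0,0,0],[0,0,0],[0,0,0],[0,0,0],[0,0,0],[0,0,0],[0,0,0],[0,0,0],[0,0,0]], "jaw": [0,0,0,0,0,0,0,0,0,0,0]}}

```text
t: 50.15
ee_pos: [0.6331, -0.1831, 0.0067]
ee_rot: [2.183, -2.259, -0.0]
contact_force: [-1.7, 0.1, 4.5]
finger_gap: -0.0
```

Request:
{"name": "move_arm", "arguments": {"linear": [[0,0,-0.006],[0,0,-0.004],[0,0,0]], "dr": [[0,0,0],[0,0,0],[0,0,0]], "jaw": [0,0,0]}}

```text
t: 50.52
ee_pos: [0.6337, -0.1836, 0.0036]
ee_rot: [-2.182, 2.259, -0.003]
contact_force: [-4.9, 0.8, 17.7]
finger_gap: 0.0001
```

Request:
{"name": "move_arm", "arguments": {"linear": [[0,0,0.05],[0,0,0.1],[0,0,0.1],[-0.03,0.1,0],[-0.03,0.1,0],[-0.03,0.1,0],[-0.03,0.1,0],[-0.03,0.1,0],[-0.03,0.1,0],[-0.03,0.1,0],[-0.03,0.1,0],[0,0,0],[0,0,0]], "dr": [[0,0,0],[0,0,0],[0,0,0],[0,0,0],[0,0,0],[0,0,0],[0,0,0],[0,0,0],[0,0,0],[0,0,0],[0,0,0],[0,0,0],[0,0,0]], "jaw": [0,0,0,0,0,0,0,0,0,0,0,0,0]}}

```text
t: 52.15
ee_pos: [0.5131, 0.2168, 0.1266]
ee_rot: [2.183, -2.259, 0.0]
contact_force: [0.3, 0.1, -0.3]
finger_gap: 0.0001
```

Run:
```python
from h import *
st(); shot("H",(235,365,125,225),f=5.5); shot("H",(262,362,150,250),"top",f=6)
p=np.load("H_top.npz")['p'];cv2.imwrite("pics/Hf.png",p[:,:,::-1])
# keeper pad heights
D=pts("top",np.load("H_top.npz")['d'])
```

```text
t 52.15 pos [0.5131 0.2168 0.1266] jawyaw -91.94 z [-0. -0. -1.] F [ 0.3  0.1 -0.3] gap 0.0001 q [ 0.28  0.48  1.8  -0.    0.86  1.89]
```

View pics/H_scene.png

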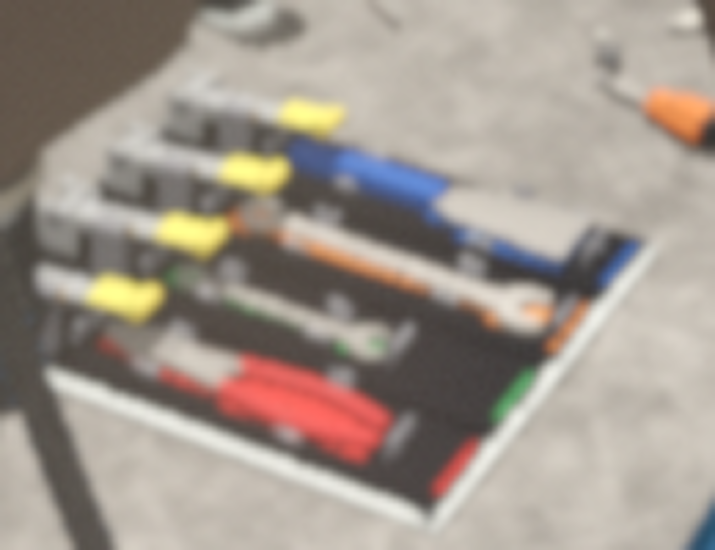

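View pics/H_top.png

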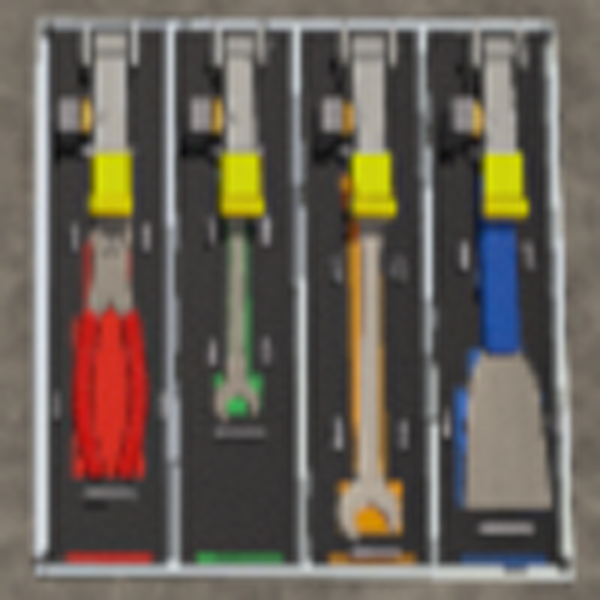

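View pics/Hf.png

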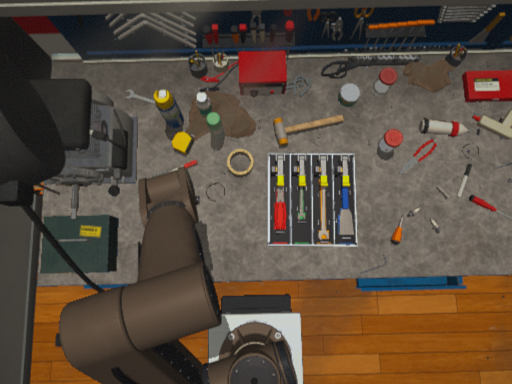

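Run:
```python
from h import *
import numpy as np
Z=pts("top",np.load("H_top.npz")['d'])[...,2]
def z(n,U,V,rx=2,ry=3,ref=None):
    u=int(round(262+U/6));v=int(round(150+V/6)); w=Z[v-ry:v+ry+1,u-rx:u+rx+1]; print(n,(np.median(w)*1000).round(1))
z("blade near",510,480);z("blade far",508,385);z("handle near",500,325);z("handle far",499,240)
z("w17 near shank",371,440,1);z("w17 far shank",371,260,1);z("w10 shank",237,300,0,8);z("pl handles",95,420,1);z("pl jaw",111,285,1)
for n,U in(("red",111),("green",240),("orange",373),("blue",504)): z("pad "+n,U,175,1,1); z("tip",U,205,1,1)
z("cradle floor",210,480);
```

```text
blade near 20.7
blade far 22.5
handle near 27.7
handle far 28.6
w17 near shank 20.0
w17 far shank 19.9
w10 shank 20.4
pl handles 15.8
pl jaw 24.8
pad red 52.0
tip 53.9
pad green 55.0
tip 53.8
pad orange 51.5
tip 55.8
pad blue 54.2
tip 54.4
cradle floor 14.6
```

Run:
```python
from h import *
Z=pts("top",np.load("H_top.npz")['d'])[...,2]
print([ (Z[v,274:288]*1000).round(0).tolist() for v in (212,216,220,225)])
bot.sign_off()
```

```text
[[30.0, 23.0, 24.0, 25.0, 15.0, 13.0, 16.0, 16.0, 10.0, 22.0, 25.0, 29.0, 25.0, 15.0], [28.0, 20.0, 23.0, 14.0, 10.0, 14.0, 9.0, 16.0, 11.0, 19.0, 20.0, 20.0, 22.0, 13.0], [22.0, 21.0, 23.0, 22.0, 21.0, 16.0, 17.0, 11.0, 17.0, 22.0, 27.0, 30.0, 20.0, 17.0], [9.0, 19.0, 27.0, 23.0, 20.0, 14.0, 14.0, 17.0, 25.0, 21.0, 21.0, 22.0, 16.0, 11.0]]
the job is handed in; nothing more can be done
```

All four tools are back in their own cradles, and each keeper lever was pressed to its end stop and stayed down when released. I handed the job in at about 52 s.

**Last checks:**
- **Seating:** the last top and scene pictures show all four tools over their outlines between the horns, with the correct end under the keeper. Depth readings match tools lying flat on the cradle floor.
- **Keepers:** all four pads read 52–55 mm above the bench, against about 47 mm given in the task. The four agree with each other, and the pictures show them down.
- **Centring:** it is not perfect. In the top view the pliers, the larger wrench and the scraper sit about 1–2 mm to the right. The scraper blade is about 3 mm off and the larger wrench is turned by about 1°. That should be within the stated play, so I left them.
- **Other things:** the rag, pen and tape showed no movement in the pictures.

**What went wrong or disagreed:**
- **Fingertip height:** the real fingertips were about 35–40 mm higher than the reported TCP height. My first grasps of the pliers and the small wrench closed on nothing, and I corrected for it using the pictures and the contact force.
- **Scraper moved:** it was knocked aside during the run, so I measured it again before picking it up.
- **Cameras:** the scene camera put the cradles about 3–4 mm further left than the top camera. I used the top camera, plus about 1 mm of correction for the last tool.

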